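# Slide the ring home on the jewellery stand

### The arm

A 6-joint arm with a two-finger parallel gripper is mounted at the origin on the work surface. World frame = base frame: x ahead of the robot, y to its left, z up, the work surface at z = 0. Lengths are in mm, angles in rad, forces in N, time in s.
With the tool pointing down it reaches from about 400 to 925 mm from the base axis. Payload 3.4 kg.
Tool frame: the origin (TCP) lies midway between the tips of the shut fingers; the grasp point (between the pads) lies 19 mm behind it; z points along the fingers, y is the direction in which the jaws open and shut (so a half turn about z gives the same grasp; the last joint's range is limited). The gripper opens to 85 mm and grips with 20 to 120 N. Pads are 22 mm wide; open, the fingers measure 114 mm over their backs; the gripper's body (76 mm by 85 mm) begins 54 mm behind the grasp point. The pads swing forward as they close: fully open they stand 13 mm farther back than shut.
Start: joints at [1.071, 0.307, 1.506, -0, 1.328, -0.073], TCP at [238.05, 523.415, 231.305] pointing down, gripper open.
Joint ranges: [-3.12, 3.12], [-1.05, 2.28], [0.14, 2.33], [-1.42, 4.57], [0.1, 2.73], [-2.68, 2.68]. Speed limits (rad/s): [2.57, 2.57, 3.14, 3.14, 3.14, 3.14].

### API

Orientations are given as a rotation vector (axis times angle).
In Python, from rig import readout, snapshot, order gives the robot as it stands.
- The arm moves only by the tool move_arm, never from a script. Its arguments are lists of equal length, an entry for each row: "linear": the shift along the tool's x, y, z in cm, a list of three; "rotation": the turn, a rotation vector about the tool's x, y, z in degrees, a list of three; "claw": the finger opening in cm, from 0 to 8.54. A call has 1 to 5 rows; each row shifts and turns the commanded pose from where the row before left it, along the tool's axes as they then stand; what a row does not reach is not made up. A row lasts 1/10 s, in which the tool goes at most 50 mm and 8.59 degrees, less where a joint would pass 70% of its speed; a pose out of reach is approached as far as the arm can. A call is refused whole if a number of a shift passes 5 or a number of a turn 8.59, either way. A call with a gripper value outside its range is refused whole. The fingers move at their own pace and stop on an object; "force" is the grip in N (left out, the last holds). Time passes only in rows, so rows that do not move let the fingers close. It gives the time, the measured TCP pose, the force and the opening at its end, in the units of the state.
- readout.get_state(): the state, without advancing time (a new reading comes with each control period).
- snapshot(name): name is "side" or "top"; returns a dict with "pixels" (480x640x3 uint8, red, green, blue), "range_z" (480x640 float32, mm along the optical axis (not along the pixel's ray), 0 where there is no reading), "fx", "fy", "cx", "cy" (pixels), "k1" (the pictures are not rectified: a ray, as slopes to the right and down, at radius r is drawn at 1 + k1 r^2 times it, then the intrinsics apply), "rvec" (rotation vector, rad) and "tvec" (3), from world to camera coordinates, as OpenCV has them. Camera axes: x right, y down, z forward; pixel columns grow to the right and rows downward; lengths in mm; the calibration is good to about 2 mm. A picture is of the moment at which its call begins.
- order.sign_off(): hands the job in, once; it reports no verdict.
The state is a dict: "time": time; "joint_pos": joint angles; "qvel": joint speeds; "joint_efforts": joint torques, N m; "ee_pos": TCP position; "tcp_rot": TCP orientation; "contact_force": force on the tool from outside, world axes, zero at the start; "wrist_torque": the same for the moment, N m; "opening": finger opening in mm.
Only numpy, scipy, OpenCV 4.12 (cv2) and the standard library are available. Lean on these libraries where they do the work, as an engineer would, in place of code of your own. Each camera call takes 0.05 s, during which the arm holds its last target.

### The job

The coral ring has been left out near the open end of the jewellery stand's bent brass wire. Slide it along the wire, round both bends, until it is fully home against the stop washer by the post, and let go of it there. Feel your way gently and force nothing: the stand is light and only stands on the counter, and must not be shifted; the ring stays on the wire and everything else stays as it is.

Things in the scene. Friction and masses are not known exactly. Their poses are not given: they have to be found in the camera images.
- ring: Coral-red finger ring on the stand's wire near its open end: outside 27 mm, hole 14 mm, 11 mm wide along the hole, 14 g. Origin: centre of the hole; y axis: axis of the hole, up to 15 degrees off the wire either way, as it hangs loosely. It hangs by the top of its hole, so its centre is about 123 mm above the counter, 2 mm below the wire's centre line.
- stand: Free-standing jewellery stand, about 1.2 kg, held only by friction on the counter: a steady push of some 5 N or more can shift it. White marble slab 110 x 240 x 15 mm; origin: centre of its underside, x along the 110 mm side, y along the 240 mm side, z up. Brass post at x 42, y -105 mm carries a bent brass wire, 10 mm thick, level, its centre line 125 mm above the counter, nothing above it.
- post_top (a point): Point on the post's axis at the height of the wire's centre line: centre of a 20 mm brass ball. The stop is a brass washer, 22 mm across, round the wire beside the ball; its flat face is 14 mm from this point towards the slab's +y. With the ring home its centre is about 20 mm from this point. Axes as the slab's.
- wire_leg (a point): Point on the wire's centre line where its straight inner leg, which runs from the post along the slab's +y, ends and the inner bend begins: 75 mm from the post's axis. Axes as the slab's. Seen from above, going on from here away from the post: inner bend to the left (towards the slab's -x), middle leg, outer bend back to the right, outer leg with the ring, open end turned up 16 mm.
- bend_mid (a point): Point on the wire's centre line half way round the inner bend. Both bends are arcs of 70 degrees, radius 28 mm; the middle leg is 50 mm straight, the outer leg 85 mm. Bent by hand: at either end of the middle leg, where it meets a bend, the wire has a kink of up to 18 degrees left or right, unmeasured and different every time, so these legs must be found by feel or sight. The wire does not give.
- tumbler: Bystander: white ceramic tumbler, 78 mm across the rim, 100 mm high; origin under its centre.
- lipstick: Bystander: rose-gold and black lipstick case standing on end, 21 mm across, 76 mm high; origin under its centre.
- comb: Bystander: bamboo comb lying flat, 170 x 42 x 6 mm; origin under its middle, y along its length.
- perfume: Bystander: glass perfume bottle, 34 x 62 mm, 94 mm high with its black cap; origin under its centre.
- cream_jar: Bystander: cream jar, 54 mm across, 48 mm high, in the clear turntable organiser (250 mm across, walls 62 mm high); origin under its centre.
- nail_polish: Bystander: nail polish bottle, 28 mm across, 70 mm high, in the clear turntable organiser; origin under its centre.

How it is judged:
By the outcome, as a careful person would: the job done as asked, in the order asked, and still so for the second after the job is handed in, with the robot touching nothing.
It also fails if it takes over 67 s, if anything falls off the work surface, if the arm or the gripper's body presses on something with over 40 N, if the wrist force passes 120 N, or if a joint passes its speed limit or range.

## Working session

There is one attempt and no reset: what is moved stays moved. The work goes in short steps, Python scripts to look and compute and a tool call to move; the robot and the scene stay as the last step left them, time stands still between calls to the robot, and variables do not carry over. Pictures are saved under pics/ and viewed, and the job is handed in when it is done.

Besides the shell and the picture viewer there is one more tool, called after ">>>" as name(argument=value, ...), one argument or row to a line, values as JSON. move_arm: Moves the arm, as the interface text tells. Its arguments: {"type":"object","properties":{"linear":{"type":"array","items":{"type":"array","items":{"type":"number"}}},"rotation":{"type":"array","items":{"type":"array","items":{"type":"number"}}},"claw":{"type":"array","items":{"type":"number"}},"force":{"type":"number"}},"required":["linear","rotation","claw"]}

```bash
ls; mkdir -p pics
cat > h.py <<'E'
import numpy as np, cv2, pickle
from rig import readout, snapshot, order
def save(name,fn):
    s=snapshot(name); pickle.dump(s,open(fn+'.pkl','wb')); cv2.imwrite('pics/'+fn+'.png',s['pixels'][:,:,::-1]); return s
E
python3 - <<'E'
from h import *
for n in('side','top'):
    s=save(n,n+'0'); print(n,s['fx'],s['cx'],s['cy'],s['k1'],s['rvec'],s['tvec'])
print(readout.get_state())
E
```

```text
pics
side 501.2533460930173 318.04239545137494 239.8609429647891 -0.035270714568715694 [ 2.18915344 -0.56491699  0.28996747] [-532.96669755  236.03324247  842.88430768]
top 613.0924086269018 330.16957583342446 234.14840469110626 -0.10598292810371264 [ 2.22290989 -2.16610758  0.06754114] [ -43.08638808  594.89273657 1535.58692198]
{'time': 0.1, 'joint_pos': array([ 1.07049330e+00,  3.07495665e-01,  1.50753415e+00, -7.08072031e-06,
        1.32838982e+00, -7.34964472e-02]), 'qvel': array([-5.50478420e-05, -1.76388130e-03, -4.33132237e-03,  6.10412717e-04,
       -8.54330485e-04,  4.71795738e-05]), 'joint_efforts': array([ 6.60184342e-04, -4.58537328e+01, -2.52604187e+01, -3.41314098e-04,
        5.67817056e-03, -2.92560514e-05]), 'ee_pos': array([237.75620648, 522.86443183, 230.47783594]), 'tcp_rot': array([-6.65238174e-01, -3.06982870e+00,  2.75512162e-03]), 'contact_force': array([-0.52680246, -0.73143409, -0.11493676]), 'wrist_torque': array([-0.01718442, -0.00727807, -0.03399596]), 'opening': 84.79079120932674}
```

View pics/side0.png

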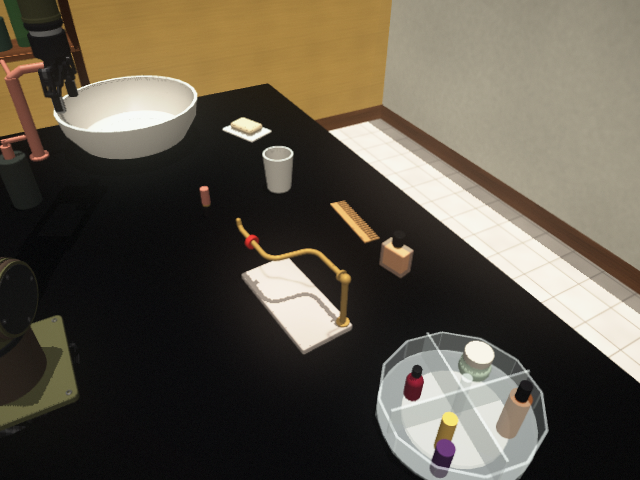

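View pics/top0.png

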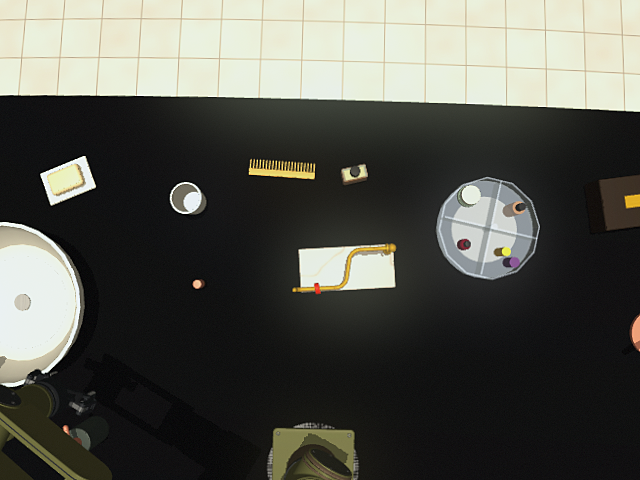

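The side view shows the wire from the post at about (343,275), round the bends, to the open end at (238,220), with the ring at (252,241). From above, the post is at (391,247), the ring at (317,288) and the open end at (294,290). Next I'll fit the wire.

```bash
cat >> h.py <<'E'
def cam(s):
    R,_=cv2.Rodrigues(np.array(s['rvec'],float)); t=np.array(s['tvec'],float).ravel()
    K=np.array([[s['fx'],0,s['cx']],[0,s['fy'],s['cy']],[0,0,1.]]); return R,t,K,np.array([s['k1'],0,0,0,0.])
def proj(s,P):
    R,t,K,d=cam(s); return cv2.projectPoints(np.asarray(P,float).reshape(-1,1,3),np.array(s['rvec'],float),t,K,d)[0].reshape(-1,2)
def back(s,uv,z):
    R,t,K,d=cam(s); n=cv2.undistortPoints(np.asarray(uv,float).reshape(-1,1,2),K,d).reshape(-1,2)
    D=np.c_[n,np.ones(len(n))]@R; C=-R.T@t; return C+D*((z-C[2])/D[:,2])[:,None]
E
python3 - <<'E'
from h import *
for n,(x0,x1,y0,y1) in {'top0':(285,405,235,300),'side0':(225,365,205,355)}.items():
    s=pickle.load(open(n+'.pkl','rb')); im=s['pixels'][y0:y1,x0:x1]
    cv2.imwrite('pics/c_'+n+'.png',cv2.resize(im[:,:,::-1],None,fx=(6 if n[0]=='t' else 4),fy=(6 if n[0]=='t' else 4),interpolation=cv2.INTER_CUBIC))
s=pickle.load(open('top0.pkl','rb'))
print(back(s,[[391,247],[317,288],[294,290]],125))
print(s['pixels'][265:275:2,340:356:2].tolist()[:2]); print(s['range_z'][268,340:356])
E
```

```text
[[ 5.63043843e+02 -1.71384103e+02  1.25000000e+02]
 [ 4.62332428e+02  3.65494899e-01  1.25000000e+02]
 [ 4.56229534e+02  5.41882305e+01  1.25000000e+02]]
[[[231, 237, 229], [231, 238, 230], [225, 232, 223], [153, 132, 97], [231, 185, 58], [198, 185, 154], [233, 240, 233], [230, 238, 229]], [[231, 238, 229], [232, 239, 231], [227, 234, 225], [155, 125, 69], [233, 199, 58], [191, 191, 164], [232, 239, 231], [231, 238, 229]]]
[1551.1289 1551.4781 1545.8481 1549.1549 1544.3196 1555.5604 1441.5312
 1437.9366 1430.7703 1435.7324 1436.517  1550.8715 1548.7291 1548.5734
 1549.8505 1543.384 ]
```

View pics/c_top0.png

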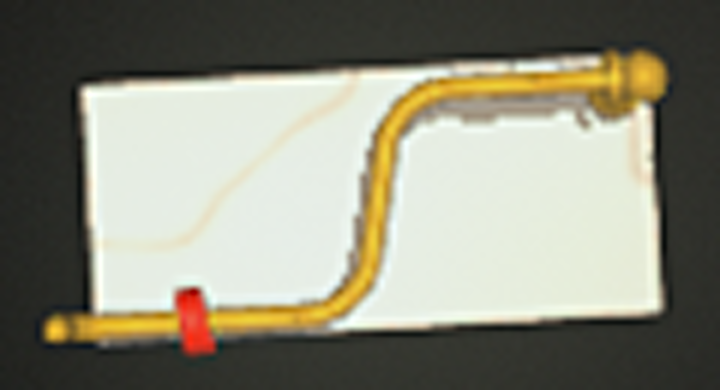

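View pics/c_side0.png

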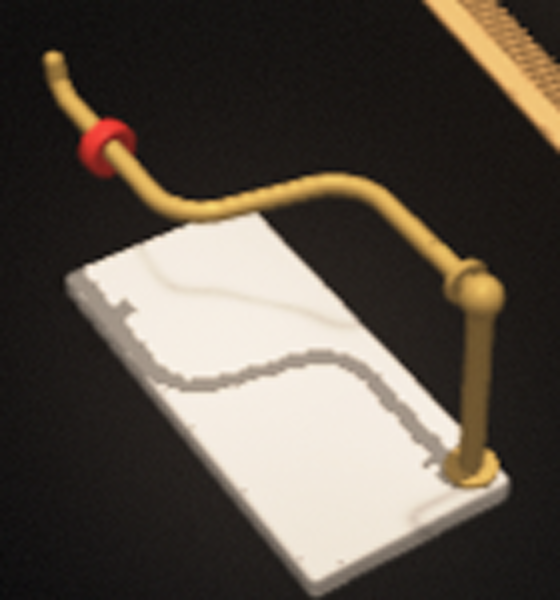

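```bash
cat >> h.py <<'E'
def wire(p,step=1.0):
    """p=x,y,yaw,k1,k2 -> pts (n,3), headings (n), arclength from post"""
    x,y,yaw,k1,k2=p[:5]; pts=[];hd=[]
    c,s=np.cos(yaw),np.sin(yaw)
    P=np.array([x+c*42+s*105,y+s*42-c*105]); h=yaw+np.pi/2
    a=np.radians(70)
    segs=[(75,0,0),(28*a,1/28,0),(50,0,k1),(28*a,-1/28,k2),(85,0,0)]
    for L,kap,k in segs:
        h+=k; n=int(np.ceil(L/step)); d=L/n
        for i in range(n):
            pts.append([*P,125.]);hd.append(h)
            hm=h+kap*d/2; P=P+d*np.array([np.cos(hm),np.sin(hm)]); h+=kap*d
    return np.array(pts),np.array(hd)
E
cat > fit.py <<'E'
from h import *
from scipy.optimize import least_squares
from scipy.spatial import cKDTree
import sys
def run(tn,sn,fixed=None):
    S=[pickle.load(open(f+'.pkl','rb')) for f in (tn,sn)]
    p0=np.array([520,-60,0.03,0,0,0,0,0,0.])
    def masks():
        out=[]
        for s in S:
            hsv=cv2.cvtColor(s['pixels'],cv2.COLOR_RGB2HSV); out.append((hsv[...,0]>12)&(hsv[...,0]<32)&(hsv[...,1]>110)&(hsv[...,2]>70))
        return out
    M=masks(); rad=[14,14]
    p=p0
    UV=None
    def curve(i,p):
        P,h=wire(p); P=P[18:-6].copy(); P[:,:2]+=p[5+2*i:7+2*i]; return proj(S[i],P)
    for it,r in enumerate([14,8,5,5,5]):
        UV=[]
        for i in range(2):
            C=curve(i,p); v,u=np.nonzero(M[i]); q=np.c_[u,v].astype(float)
            d,j=cKDTree(C).query(q); k=(d<r)&(j>2)&(j<len(C)-3); UV.append(q[k])
        def res(p):
            o=[]
            for i in range(2):
                C=curve(i,p); d,j=cKDTree(C).query(UV[i]); j=np.clip(j,1,len(C)-2)
                t=C[j+1]-C[j-1]; t/=np.linalg.norm(t,axis=1)[:,None]; e=UV[i]-C[j]
                o.append((t[:,0]*e[:,1]-t[:,1]*e[:,0])/3)
            # ends: post top
            o.append(p[5:9]/1.5*3); o.append(p[3:5]/0.2)
            for i,uv in enumerate(PT):
                P=wire(p)[0][:1].copy(); P[0,:2]+=p[5+2*i:7+2*i]; o.append((proj(S[i],P)[0]-uv)*4)
            return np.concatenate(o)
        f=least_squares(res,p,loss='soft_l1',diff_step=1e-5,x_scale=[1,1,.01,.01,.01,1,1,1,1]); p=f.x
    print('cost',f.cost,[len(q) for q in UV],np.round(p,3),'kinks deg',np.degrees(p[3:5]).round(1),'post',wire(p)[0][0],'end',wire(p)[0][-1])
    for i,n in enumerate((tn,sn)):
        im=cv2.resize(S[i]['pixels'][:,:,::-1],None,fx=6,fy=6,interpolation=cv2.INTER_CUBIC)
        C=curve(i,p); 
        for c in C: cv2.circle(im,tuple(np.int32((c+.5)*6)),1,(255,0,0),-1)
        x0,y0=np.int32(C.min(0)*6)-40; x1,y1=np.int32(C.max(0)*6)+60
        cv2.imwrite(f'pics/f_{n}.png',cv2.resize(im[y0:y1,x0:x1],None,fx=.9,fy=.9))
    return p
PT=[np.array([391.3,247.3]),np.array([345.,278.])]
# ball centre: crop (482,294)/4+(225,205)
PT[1]=np.array([225+483/4-.4,205+294/4-.4]); PT[0]=np.array([285+646/6-.4,235+76/6-.4])
if __name__=='__main__':
    p=run('top0','side0'); np.save('p.npy',p)
    for n in('top0','side0'):
        s=pickle.load(open(n+'.pkl','rb')); hsv=cv2.cvtColor(s['pixels'],cv2.COLOR_RGB2HSV)
        m=((hsv[...,0]<6)|(hsv[...,0]>172))&(hsv[...,1]>170)&(hsv[...,2]>90)
        v,u=np.nonzero(m); b=(285,260,365,300) if n[0]=='t' else (235,225,270,260)
        k=(u>b[0])&(u<b[2])&(v>b[1])&(v<b[3]); uv=np.c_[u,v][k].mean(0); print(n,k.sum(),uv,back(s,uv[None],123))
E
python3 fit.py
```

```text
cost 116.30929294035674 [373, 624] [ 5.12884e+02 -7.31070e+01  8.90000e-02  1.21000e-01 -1.27000e-01
 -1.13900e+00  1.93000e-01  1.13900e+00 -1.93000e-01] kinks deg [ 6.9 -7.3] post [ 564.03979222 -173.96405119  125.        ] end [459.77728548  40.69997598 125.        ]
top0 45 [316.91111111 288.64444444] [[460.75382545   0.56484478 123.        ]]
side0 111 [250.67567568 240.4954955 ] [[464.25203233   2.11450774 123.        ]]
```

View pics/f_top0.png

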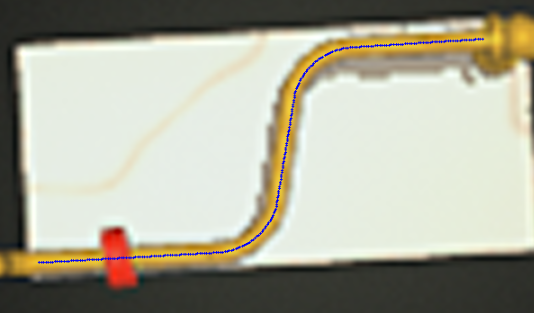

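View pics/f_side0.png

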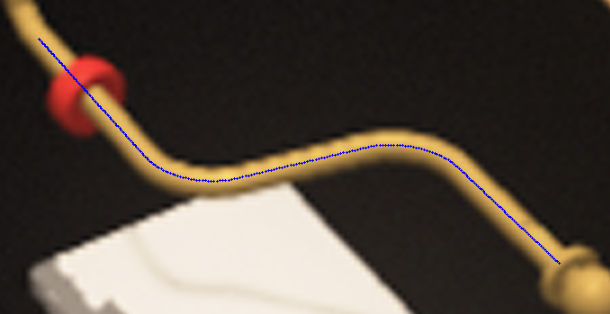

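```bash
cat >> h.py <<'E'
from scipy.spatial.transform import Rotation as Ro
def pose(): 
    st=readout.get_state(); return st['ee_pos'],Ro.from_rotvec(st['tcp_rot']),st
def Rdown(h): # tool x heading h, z down
    x=np.array([np.cos(h),np.sin(h),0]);z=np.array([0,0,-1.]);return Ro.from_matrix(np.c_[x,np.cross(z,x),z])
def rows(targets,P=None,R=None):
    """targets: list (pos,heading). prints rows from measured"""
    if P is None: P,R,_=pose()
    L=[];A=[]
    for q,h in targets:
        Rt=Rdown(h); L.append((R.inv().apply(np.asarray(q)-P)/10).round(2)); r=(R.inv()*Rt).as_rotvec(degrees=True).round(1); A.append(r)
        P=P+R.apply(L[-1]*10); R=R*Ro.from_rotvec(r,degrees=True)
    print('linear',[l.tolist() for l in L]);print('rotation',[a.tolist() for a in A]);print('end',P.round(1))
def st():
    P,R,s=pose(); x=R.as_matrix()[:,0]; print('t',s['time'],'P',P.round(2),'head',np.degrees(np.arctan2(x[1],x[0])).round(1),'tilt',np.degrees(np.arccos(-R.as_matrix()[2,2])).round(2),'F',s['contact_force'].round(2),'T',s['wrist_torque'].round(3),'op',s['opening'].round(1),'j',s['joint_pos'].round(2))
E
python3 - <<'E'
from h import *
p=np.load('p.npy'); W,H=wire(p)
d=np.hypot(*(W[:,:2]-[462.5,1.3]).T); i=d.argmin(); print(i,len(W),W[i],np.degrees(H[i]),d[i]); 
print(np.degrees(H[[0,120,150,160,200]]))
P,R,_=pose(); A=np.array([*W[i,:2],205.]); h0=np.radians(155.5)
T=[]
for k in range(1,16): 
    f=k/15; T.append((P*(1-f)+A*f,h0+(H[i]-h0)*f))
rows(T)
E
```

```text
240 280 [462.97346299   1.83116522 125.        ] 94.70084858822668 0.711550209196474
[ 95.09318096 172.00395663 172.00395663 164.70084859  94.70084859]
linear [[-2.8, -2.54, 0.17], [-2.98, -2.33, 0.17], [-3.14, -2.12, 0.17], [-3.28, -1.89, 0.17], [-3.41, -1.65, 0.17], [-3.51, -1.41, 0.17], [-3.6, -1.15, 0.17], [-3.68, -0.9, 0.17], [-3.73, -0.64, 0.17], [-3.76, -0.37, 0.17], [-3.79, -0.11, 0.17], [-3.78, 0.16, 0.17], [-3.76, 0.43, 0.17], [-3.72, 0.69, 0.17], [-3.66, 0.96, 0.17]]
rotation [[-0.1, -0.0, 4.1], [-0.0, -0.0, 4.1], [-0.0, -0.0, 4.0], [-0.0, -0.0, 4.1], [-0.0, -0.0, 4.0], [-0.0, -0.0, 4.1], [-0.0, -0.0, 4.0], [-0.0, -0.0, 4.1], [-0.0, -0.0, 4.0], [-0.0, -0.0, 4.1], [-0.0, 0.0, 4.0], [-0.0, 0.0, 4.1], [-0.0, 0.0, 4.0], [-0.0, 0.0, 4.1], [-0.0, 0.0, 4.0]]
end [463.    1.8 205. ]
```

>>> move_arm(
  linear=[
    [-2.8,-2.54,0.17],
    [-2.98,-2.33,0.17],
    [-3.14,-2.12,0.17],
    [-3.28,-1.89,0.17],
    [-3.41,-1.65,0.17],
  ],
  rotation=[
    [-0.1,0,4.1],
    [0,0,4.1],
    [0,0,4.0],
    [0,0,4.1],
    [0,0,4.0],
  ],
  claw=[8,7,6,5,4.2],
  force=20,
)

```text
time: 0.6
ee_pos: [313.2, 348.1, 222.2]
tcp_rot: [-1.199, -2.904, -0.001]
contact_force: [-0.1, -0.7, -0.3]
opening: 42.1
```

>>> move_arm(
  linear=[
    [-3.51,-1.41,0.17],
    [-3.6,-1.15,0.17],
    [-3.68,-0.9,0.17],
    [-3.73,-0.64,0.17],
    [-3.76,-0.37,0.17],
  ],
  rotation=[
    [0,0,4.1],
    [0,0,4.0],
    [0,0,4.1],
    [0,0,4.0],
    [0,0,4.1],
  ],
  claw=[4.2,4.2,4.2,4.2,4.2],
)

```text
time: 1.1
ee_pos: [388.3, 174.6, 213.7]
tcp_rot: [-1.693, -2.646, -0.002]
contact_force: [0.2, 0.4, -0.3]
opening: 42.2
```

>>> move_arm(
  linear=[
    [-3.79,-0.11,0.17],
    [-3.78,0.16,0.17],
    [-3.76,0.43,0.17],
    [-3.72,0.69,0.17],
    [-3.66,0.96,0.17],
  ],
  rotation=[
    [0,0,4.0],
    [0,0,4.1],
    [0,0,4.0],
    [0,0,4.1],
    [0,0,4.0],
  ],
  claw=[4.2,4.2,4.2,4.2,4.2],
)

```text
time: 1.6
ee_pos: [463.4, 0.9, 204.9]
tcp_rot: [-2.131, -2.307, -0.002]
contact_force: [-0.1, 0.3, 0.2]
opening: 42.1
```

>>> move_arm(
  linear=[
    [0,0,0],
    [0,0,0],
    [0,0,0],
  ],
  rotation=[
    [0,0,0],
    [0,0,0],
    [0,0,0],
  ],
  claw=[4.2,4.2,4.2],
)

```text
time: 1.9
ee_pos: [462.4, 3.1, 204.9]
tcp_rot: [-2.125, -2.311, -0.002]
contact_force: [-0.6, 0.2, 0.3]
opening: 41.7
```

Run:
```python
from h import *
st()
s=save('side','side1'); im=s['pixels'][130:330,180:400]; cv2.imwrite('pics/c1.png',cv2.resize(im[:,:,::-1],None,fx=3,fy=3,interpolation=cv2.INTER_CUBIC))
s=save('top','top1'); im=s['pixels'][200:340,250:430]; cv2.imwrite('pics/c1t.png',cv2.resize(im[:,:,::-1],None,fx=4,fy=4,interpolation=cv2.INTER_CUBIC))
```

```text
Traceback (most recent call last):
  File "h.py", line 40, in st
    P,R,s=pose(); x=R.as_matrix()[:,0]; print('t',s['time'],'P',P.round(2),'head',np.degrees(np.arctan2(x[1],x[0])).round(1),'tilt',np.degrees(np.arccos(-R.as_matrix()[2,2])).round(2),'F',s['contact_force'].round(2),'T',s['wrist_torque'].round(3),'op',s['opening'].round(1),'j',s['joint_pos'].round(2))
                                                                                                                                                                                                                                                            ^^^^^^^^^^^^^^^^^^
AttributeError: 'float' object has no attribute 'round'
```

```bash
sed -i "s/s\['opening'\].round(1)/round(s['opening'],1)/" h.py
python3 - <<'E'
from h import *
st()
s=save('side','side1'); im=s['pixels'][130:330,180:400]; cv2.imwrite('pics/c1.png',cv2.resize(im[:,:,::-1],None,fx=3,fy=3,interpolation=cv2.INTER_CUBIC))
st()
E
```

```text
t 1.9 P [462.4    3.12 204.88] head 94.8 tilt 0.13 F [-0.61  0.17  0.25] T [0.024 0.046 0.063] op 41.7 j [-0.09  0.17  1.77  0.    1.2  -0.17]
t 1.95 P [462.42   3.37 204.99] head 94.8 tilt 0.12 F [-0.18  0.63 -0.22] T [-0.046  0.034  0.011] op 42.1 j [-0.09  0.17  1.77  0.    1.2  -0.17]
```

View pics/c1.png

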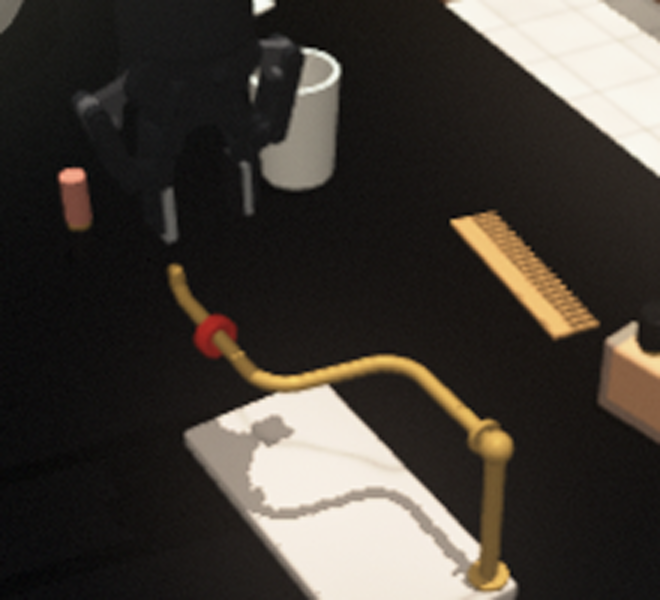

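>>> move_arm(
  linear=[
    [0,0,0],
    [0,0,0],
    [0,0,0],
  ],
  rotation=[
    [0,0,0],
    [0,0,0],
    [0,0,0],
  ],
  claw=[4.2,4.2,4.2],
)

```text
time: 2.25
ee_pos: [463.1, 3.1, 205.3]
tcp_rot: [-2.126, -2.313, -0.003]
contact_force: [-0.6, 0.4, 0.7]
opening: 42.1
```

Run:
```python
from h import *
st()
s=save('side','side1b'); print(proj(s,[[462.5,3,205],[462.5,3,209],[462.5-21,3-1.8,207],[462.5+21,3+1.8,207]]))
im=s['pixels'][180:260,210:290]; cv2.imwrite('pics/c1b.png',cv2.resize(np.clip(im[:,:,::-1].astype(float)*1.8,0,255).astype(np.uint8),None,fx=7,fy=7,interpolation=cv2.INTER_CUBIC))
P,R,_=pose()
```

```text
t 2.25 P [463.09   3.07 205.32] head 94.8 tilt 0.11 F [-0.58  0.43  0.68] T [ 0.046  0.015 -0.013] op 42.1 j [-0.09  0.17  1.77  0.    1.2  -0.17]
[[246.36957427 204.79410442]
 [246.20146122 202.94804913]
 [235.69630773 207.57031043]
 [256.66104578 200.25118581]]
```

View pics/c1b.png

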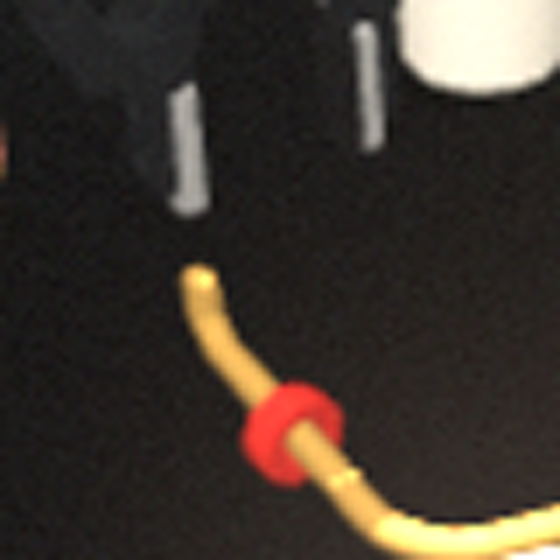

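Run:
```python
from h import *
s=pickle.load(open('side1b.pkl','rb'))
u=np.array([np.cos(np.radians(4.8)),np.sin(np.radians(4.8)),0]);v=np.array([-u[1],u[0],0]);c=np.array([462.9,3,0])
for sx in(-1,1):
  for d in (21,26):
    for w in(-11,11):
      for z in (207,228): print(sx*d,w,z,proj(s,[c+u*sx*d+v*w+[0,0,z]]).round(1))
R,t,K,_=cam(s); print('cam',-R.T@t)
```

```text
-21 -11 207 [[238.8 210.5]]
-21 -11 228 [[237.8 200.6]]
-21 11 207 [[233.1 204.5]]
-21 11 228 [[232.  194.7]]
-26 -11 207 [[236.2 211.4]]
-26 -11 228 [[235.2 201.5]]
-26 11 207 [[230.6 205.4]]
-26 11 228 [[229.5 195.5]]
21 -11 207 [[259.8 203.1]]
21 -11 228 [[259.1 193.3]]
21 11 207 [[253.9 197.4]]
21 11 228 [[253.2 187.6]]
26 -11 207 [[262.2 202.2]]
26 -11 228 [[261.6 192.4]]
26 11 207 [[256.4 196.5]]
26 11 228 [[255.6 186.8]]
cam [ 206.02370648 -702.00778204  717.60605815]
```

Run:
```python
from h import *
P,R,_=pose(); A=np.array([462.7,1.3,105.]); h=np.radians(94.7)
P=np.array([462.9,3.1,205.1])
rows([(P+(A-P)*k/10,h) for k in range(1,11)],P,R)
```

```text
linear [[-0.02, -0.0, 1.0], [-0.02, -0.01, 1.0], [-0.01, -0.0, 1.0], [-0.02, -0.0, 1.0], [-0.02, -0.01, 1.01], [-0.02, 0.0, 1.0], [-0.01, -0.0, 1.0], [-0.02, -0.0, 1.0], [-0.02, -0.01, 1.0], [-0.02, -0.0, 1.0]]
rotation [[0.1, -0.1, 0.1], [-0.0, 0.0, 0.0], [-0.0, 0.0, 0.0], [-0.0, 0.0, 0.0], [-0.0, 0.0, 0.0], [-0.0, 0.0, 0.0], [-0.0, 0.0, 0.0], [-0.0, 0.0, 0.0], [-0.0, 0.0, 0.0], [-0.0, 0.0, 0.0]]
end [462.7   1.3 105. ]
```

>>> move_arm(
  linear=[
    [-0.1,-0.01,1],
    [-0.08,-0.01,1],
    [0,0,1],
    [0,0,1],
    [0,0,1],
  ],
  rotation=[
    [0.1,-0.1,0],
    [0,0,0],
    [0,0,0],
    [0,0,0],
    [0,0,0],
  ],
  claw=[4.2,4.2,4.2,4.2,4.2],
)

```text
time: 2.8
ee_pos: [462.8, 0.6, 153.9]
tcp_rot: [-2.127, -2.31, 0.002]
contact_force: [-0.2, 1.2, 0.2]
opening: 42.2
```

>>> move_arm(
  linear=[
    [0,0,1],
    [0,0,1],
    [0,0,1],
    [0,0,1],
    [0,0,1],
  ],
  rotation=[
    [0,0,0],
    [0,0,0],
    [0,0,0],
    [0,0,0],
    [0,0,0],
  ],
  claw=[4.2,4.2,4.2,4.2,4.2],
)

```text
time: 3.3
ee_pos: [463.2, 0.6, 104.4]
tcp_rot: [-2.127, -2.311, 0.001]
contact_force: [-0.6, 0.2, -0.1]
opening: 42.0
```

>>> move_arm(
  linear=[
    [0,0,0],
    [0,0,0],
    [0,0,0],
  ],
  rotation=[
    [0,0,0],
    [0,0,0],
    [0,0,0],
  ],
  claw=[4.2,4.2,4.2],
)

```text
time: 3.6
ee_pos: [463.6, 0.5, 105.5]
tcp_rot: [2.127, 2.311, -0.0]
contact_force: [-0.1, -0.6, -1.0]
opening: 41.9
```

Run:
```python
from h import *
st()
s=save('side','side2');st()
im=s['pixels'][180:260,210:290]; cv2.imwrite('pics/c2.png',cv2.resize(np.clip(im[:,:,::-1].astype(float)*1.8,0,255).astype(np.uint8),None,fx=7,fy=7,interpolation=cv2.INTER_CUBIC))
```

```text
t 3.6 P [463.63   0.54 105.54] head 94.7 tilt 0.02 F [-0.08 -0.56 -0.97] T [ 0.008 -0.005  0.011] op 41.9 j [-0.09  0.3   1.9  -0.    0.94 -0.17]
t 3.65 P [463.69   0.53 105.66] head 94.7 tilt 0.03 F [-0.46 -0.76 -0.67] T [ 0.039 -0.059 -0.011] op 41.8 j [-0.09  0.3   1.9  -0.    0.94 -0.17]
```

View pics/c2.png

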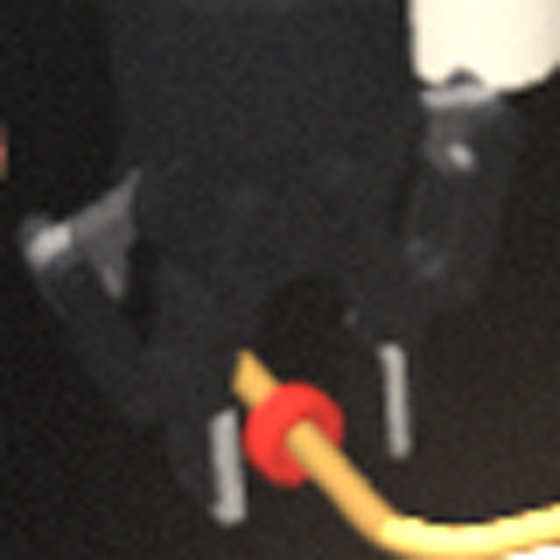

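>>> move_arm(
  linear=[
    [0,0,0],
    [0,0,0],
    [0,0,0],
    [0,0,0],
  ],
  rotation=[
    [0,0,0],
    [0,0,0],
    [0,0,0],
    [0,0,0],
  ],
  claw=[3.8,3.4,3.1,2.9],
  force=20,
)

```text
time: 4.05
ee_pos: [463.2, 0.6, 105.3]
tcp_rot: [-2.127, -2.311, 0.001]
contact_force: [-0.3, -0.2, -0.1]
opening: 28.9
```

>>> move_arm(
  linear=[
    [0,0,0],
    [0,0,0],
    [0,0,0],
    [0,0,0],
  ],
  rotation=[
    [0,0,0],
    [0,0,0],
    [0,0,0],
    [0,0,0],
  ],
  claw=[2.8,2.7,2.6,2.6],
)

```text
time: 4.45
ee_pos: [463.0, 0.6, 105.2]
tcp_rot: [-2.127, -2.311, 0.002]
contact_force: [-0.7, -1.1, 0.6]
opening: 26.3
```

Run:
```python
from h import *
st()
s=save('side','side3');st()
im=s['pixels'][180:260,210:290]; cv2.imwrite('pics/c3.png',cv2.resize(np.clip(im[:,:,::-1].astype(float)*1.8,0,255).astype(np.uint8),None,fx=7,fy=7,interpolation=cv2.INTER_CUBIC))
```

```text
t 4.45 P [462.98   0.6  105.19] head 94.7 tilt 0.07 F [-0.71 -1.08  0.63] T [ 0.022  0.055 -0.071] op 26.3 j [-0.09  0.3   1.9  -0.    0.94 -0.17]
t 4.5 P [463.03   0.56 105.22] head 94.7 tilt 0.06 F [-0.29  0.9   0.48] T [-0.004  0.09  -0.004] op 26.3 j [-0.09  0.3   1.9  -0.    0.94 -0.17]
```

View pics/c3.png

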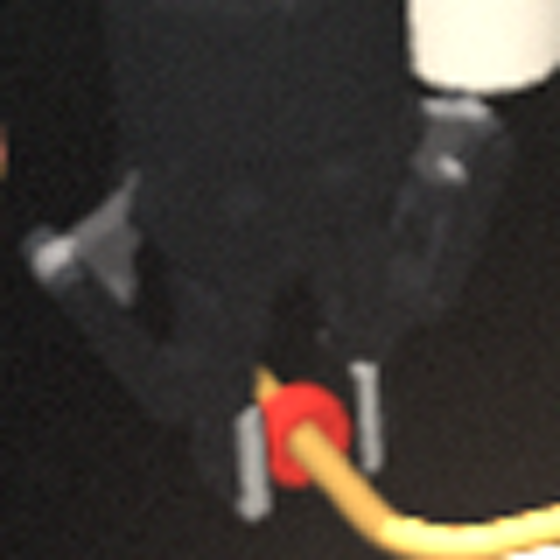

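>>> move_arm(
  linear=[
    [0,0,0],
    [0,0,0],
    [0,0,0],
  ],
  rotation=[
    [0,0,0],
    [0,0,0],
    [0,0,0],
  ],
  claw=[2.5,2.4,2.3],
)

```text
time: 4.8
ee_pos: [463.0, 0.6, 105.2]
tcp_rot: [-2.127, -2.311, 0.002]
contact_force: [-1.4, 0.4, 1.9]
opening: 25.6
```

>>> move_arm(
  linear=[
    [0,0,-0.05],
    [0,0,-0.05],
    [0,0,-0.05],
    [0,0,0],
    [0,0,0],
  ],
  rotation=[
    [0,0,0],
    [0,0,0],
    [0,0,0],
    [0,0,0],
    [0,0,0],
  ],
  claw=[2.3,2.3,2.3,2.3,2.3],
)

```text
time: 5.3
ee_pos: [463.3, 0.6, 106.7]
tcp_rot: [-2.127, -2.311, 0.001]
contact_force: [-0.5, -0.6, 0.0]
opening: 25.6
```

Run:
```python
from h import *
st()
s=save('side','side4');st()
im=s['pixels'][180:260,210:290]; cv2.imwrite('pics/c4.png',cv2.resize(np.clip(im[:,:,::-1].astype(float)*1.8,0,255).astype(np.uint8),None,fx=7,fy=7,interpolation=cv2.INTER_CUBIC))
```

```text
t 5.3 P [463.31   0.56 106.74] head 94.7 tilt 0.04 F [-0.55 -0.56  0.01] T [0.014 0.011 0.011] op 25.6 j [-0.09  0.3   1.9  -0.    0.94 -0.17]
t 5.35 P [463.26   0.56 106.72] head 94.7 tilt 0.04 F [-1.15 -0.1   0.25] T [ 0.018 -0.017  0.001] op 25.1 j [-0.09  0.3   1.9  -0.    0.94 -0.17]
```

View pics/c4.png

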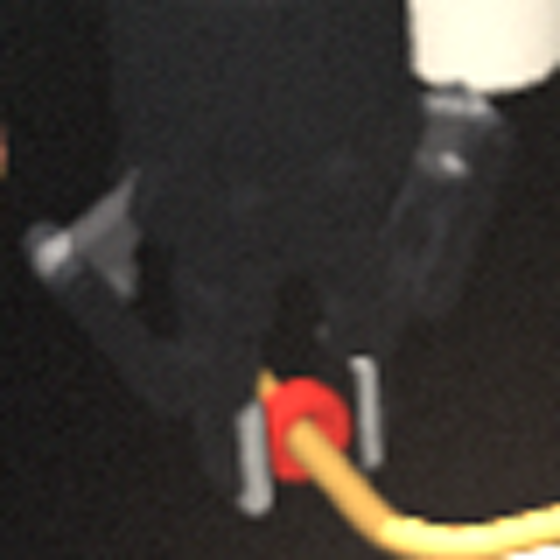

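```bash
cat > plan.py <<'E'
from h import *
import sys
# usage: plan.py step n dx dy dh : from the current pose
step=float(sys.argv[1]); n=int(sys.argv[2]); off=np.array([float(a) for a in sys.argv[3:5]]) if len(sys.argv)>4 else np.zeros(2)
p=np.load('p.npy'); W,H=wire(p,0.25)
from scipy.ndimage import uniform_filter1d
k=int(9/0.25)
Wx=uniform_filter1d(W[:,:2],k,axis=0,mode='nearest'); Hs=uniform_filter1d(H,k,mode='nearest')
S=np.r_[0,np.cumsum(np.hypot(*np.diff(W[:,:2],axis=0).T))]
P,R,s=pose(); st()
i=np.hypot(*(Wx+off-P[:2]).T).argmin()
nrm=np.array([-np.sin(Hs[i]),np.cos(Hs[i])]); print('s',S[i].round(1),'lateral err (left +)',((P[:2]-off-Wx[i])@nrm).round(2),'heading',np.degrees(Hs[i]).round(1),'F tangential,left',(s['contact_force'][:2]@[np.cos(Hs[i]),np.sin(Hs[i])]).round(2),(s['contact_force'][:2]@nrm).round(2))
T=[]
for j in range(1,n+1):
    q=S[i]-step*j; m=np.abs(S-q).argmin(); T.append((np.r_[Wx[m]+off,106.7],Hs[m]))
rows(T)
E
python3 plan.py 3.5 4
```

```text
t 5.35 P [463.26   0.56 106.72] head 94.7 tilt 0.04 F [-1.15 -0.1   0.25] T [ 0.018 -0.017  0.001] op 25.1 j [-0.09  0.3   1.9  -0.    0.94 -0.17]
s 237.2 lateral err (left +) -0.18 heading 94.7 F tangential,left -0.0 1.16
linear [[-0.36, -0.02, 0.0], [-0.35, 0.0, 0.0], [-0.35, 0.0, 0.0], [-0.35, 0.0, 0.0]]
rotation [[-0.0, 0.0, 0.0], [-0.0, 0.0, 0.0], [-0.0, 0.0, 0.0], [-0.0, 0.0, 0.0]]
end [464.2 -13.5 106.7]
```

>>> move_arm(
  linear=[
    [-0.2,0,0],
    [-0.35,0,0],
    [-0.35,0,0],
    [-0.35,0,0],
    [0,0,0],
  ],
  rotation=[
    [0,0,0],
    [0,0,0],
    [0,0,0],
    [0,0,0],
    [0,0,0],
  ],
  claw=[2.3,2.3,2.3,2.3,2.3],
)

```text
time: 5.85
ee_pos: [464.4, -12.4, 106.7]
tcp_rot: [-2.128, -2.311, 0.001]
contact_force: [0.4, 0.7, 0.1]
opening: 25.7
```

```bash
python3 plan.py 3.5 4
python3 - <<'E'
from h import *
s=save('side','side5')
im=s['pixels'][180:290,210:350]; cv2.imwrite('pics/c5.png',cv2.resize(np.clip(im[:,:,::-1].astype(float)*1.8,0,255).astype(np.uint8),None,fx=5,fy=5,interpolation=cv2.INTER_CUBIC))
E
```

```text
t 5.85 P [464.36 -12.41 106.73] head 94.7 tilt 0.05 F [0.44 0.67 0.07] T [-0.025  0.007 -0.043] op 25.7 j [-0.12  0.3   1.9  -0.    0.95 -0.2 ]
s 224.2 lateral err (left +) -0.21 heading 94.7 F tangential,left 0.64 -0.49
linear [[-0.36, -0.02, 0.0], [-0.35, -0.0, 0.0], [-0.35, -0.0, 0.0], [-0.35, -0.0, 0.0]]
rotation [[-0.0, 0.0, 0.0], [-0.0, 0.0, 0.0], [-0.0, 0.0, 0.0], [-0.0, 0.0, 0.0]]
end [465.3 -26.5 106.7]
```

View pics/c5.png

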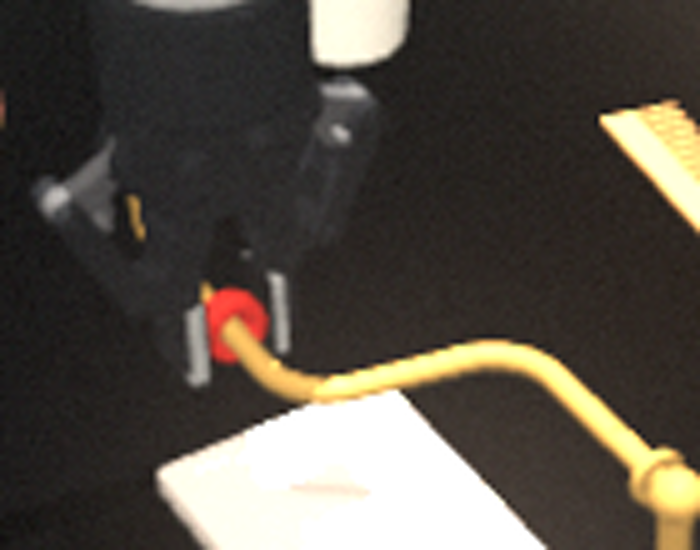

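The ring is moving with the gripper and the forces are at noise level, so I'll continue.

>>> move_arm(
  linear=[
    [-0.35,-0.02,0],
    [-0.35,0,0],
    [-0.35,0,0],
    [-0.35,0,0],
    [0,0,0],
  ],
  rotation=[
    [0,0,0],
    [0,0,0],
    [0,0,0],
    [0,0,0],
    [0,0,0],
  ],
  claw=[2.3,2.3,2.3,2.3,2.3],
)

```text
time: 6.4
ee_pos: [465.3, -26.3, 106.7]
tcp_rot: [-2.128, -2.311, 0.001]
contact_force: [0.4, 0.3, -1.4]
opening: 25.7
```

```bash
python3 plan.py 3 4
```

```text
t 6.4 P [465.34 -26.32 106.72] head 94.7 tilt 0.05 F [ 0.44  0.25 -1.41] T [-0.001  0.019 -0.023] op 25.7 j [-0.15  0.3   1.9  -0.    0.95 -0.23]
s 210.4 lateral err (left +) -0.05 heading 94.7 F tangential,left 0.22 -0.46
linear [[-0.29, -0.0, 0.0], [-0.3, -0.0, 0.0], [-0.3, -0.0, 0.0], [-0.3, -0.0, 0.0]]
rotation [[-0.0, 0.0, 0.0], [-0.0, 0.0, 0.0], [-0.0, 0.0, 0.0], [-0.0, 0.0, 0.0]]
end [466.3 -38.2 106.7]
```

>>> move_arm(
  linear=[
    [-0.3,0,0],
    [-0.3,0,0],
    [-0.3,0,0],
    [-0.3,0,0],
    [0,0,0],
  ],
  rotation=[
    [0,0,0],
    [0,0,0],
    [0,0,0],
    [0,0,0],
    [0,0,0],
  ],
  claw=[2.3,2.3,2.3,2.3,2.3],
)

```text
time: 6.9
ee_pos: [466.3, -38.2, 106.7]
tcp_rot: [-2.128, -2.311, 0.001]
contact_force: [-0.1, 0.8, 0.5]
opening: 25.4
```

```bash
python3 plan.py 2 4;  python3 - <<'E'
from h import *
s=save('side','side6')
im=s['pixels'][180:290,210:350]; cv2.imwrite('pics/c6.png',cv2.resize(np.clip(im[:,:,::-1].astype(float)*1.8,0,255).astype(np.uint8),None,fx=5,fy=5,interpolation=cv2.INTER_CUBIC))
E
```

```text
t 6.9 P [466.29 -38.19 106.72] head 94.7 tilt 0.05 F [-0.1   0.84  0.53] T [0.033 0.037 0.017] op 25.4 j [-0.17  0.3   1.89 -0.    0.95 -0.25]
s 198.4 lateral err (left +) -0.02 heading 94.7 F tangential,left 0.85 0.03
linear [[-0.2, -0.0, 0.0], [-0.2, -0.0, 0.0], [-0.2, 0.0, 0.0], [-0.2, 0.01, 0.0]]
rotation [[-0.0, 0.0, -0.3], [-0.0, 0.0, -1.2], [-0.0, 0.0, -2.1], [-0.0, 0.0, -3.0]]
end [467.2 -46.1 106.7]
```

View pics/c6.png

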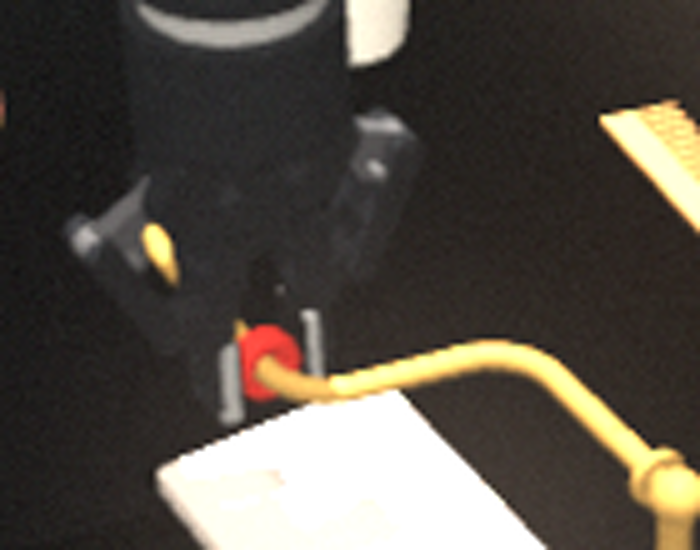

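>>> move_arm(
  linear=[
    [-0.2,0,0],
    [-0.2,0,0],
    [-0.2,0,0],
    [-0.2,0.01,0],
    [0,0,0],
  ],
  rotation=[
    [0,0,-0.3],
    [0,0,-1.2],
    [0,0,-2.1],
    [0,0,-3.0],
    [0,0,0],
  ],
  claw=[2.3,2.3,2.3,2.3,2.3],
)

```text
time: 7.45
ee_pos: [467.2, -46.0, 106.8]
tcp_rot: [-1.99, -2.431, 0.001]
contact_force: [0.0, -0.2, 0.2]
opening: 25.6
```

```bash
python3 plan.py 2 4
```

```text
t 7.45 P [467.23 -45.97 106.75] head 101.4 tilt 0.05 F [ 0.01 -0.23  0.25] T [-0.013 -0.028 -0.041] op 25.6 j [-0.19  0.3   1.89 -0.    0.95 -0.39]
s 190.4 lateral err (left +) -0.04 heading 101.3 F tangential,left -0.22 0.03
linear [[-0.21, 0.0, 0.01], [-0.2, 0.01, -0.0], [-0.2, 0.01, -0.0], [-0.2, 0.0, -0.0]]
rotation [[-0.0, 0.0, -3.8], [-0.0, 0.0, -4.1], [-0.0, 0.0, -4.1], [-0.0, 0.0, -4.1]]
end [469.8 -53.6 106.7]
```

>>> move_arm(
  linear=[
    [-0.2,0,0],
    [-0.2,0.01,0],
    [-0.2,0.01,0],
    [-0.2,0.01,0],
    [0,0,0],
  ],
  rotation=[
    [0,0,-3.8],
    [0,0,-4.1],
    [0,0,-4.1],
    [0,0,-4.1],
    [0,0,0],
  ],
  claw=[2.3,2.3,2.3,2.3,2.3],
)

```text
time: 7.95
ee_pos: [469.9, -53.4, 106.7]
tcp_rot: [-1.632, -2.684, 0.001]
contact_force: [-0.5, 1.0, 0.3]
opening: 25.5
```

```bash
python3 plan.py 2 4;  python3 - <<'E'
from h import *
s=save('side','side7');st()
im=s['pixels'][180:290,210:350]; cv2.imwrite('pics/c7.png',cv2.resize(np.clip(im[:,:,::-1].astype(float)*1.8,0,255).astype(np.uint8),None,fx=5,fy=5,interpolation=cv2.INTER_CUBIC))
E
```

```text
t 7.95 P [469.95 -53.42 106.74] head 117.4 tilt 0.04 F [-0.53  1.02  0.28] T [-0.012  0.015 -0.027] op 25.5 j [-0.2   0.31  1.88 -0.    0.95 -0.68]
s 182.4 lateral err (left +) -0.18 heading 117.4 F tangential,left 1.15 -0.0
linear [[-0.21, -0.01, 0.0], [-0.2, 0.01, 0.0], [-0.19, 0.0, 0.0], [-0.2, 0.01, 0.0]]
rotation [[-0.0, 0.0, -4.1], [-0.0, 0.0, -4.1], [-0.0, -0.0, -4.1], [-0.0, -0.0, -4.1]]
end [474.4 -60.  106.7]
t 8.0 P [469.77 -53.28 106.71] head 117.3 tilt 0.05 F [-0.21 -0.54 -0.43] T [-0.    -0.039  0.027] op 25.6 j [-0.2   0.31  1.88 -0.    0.95 -0.68]
```

View pics/c7.png

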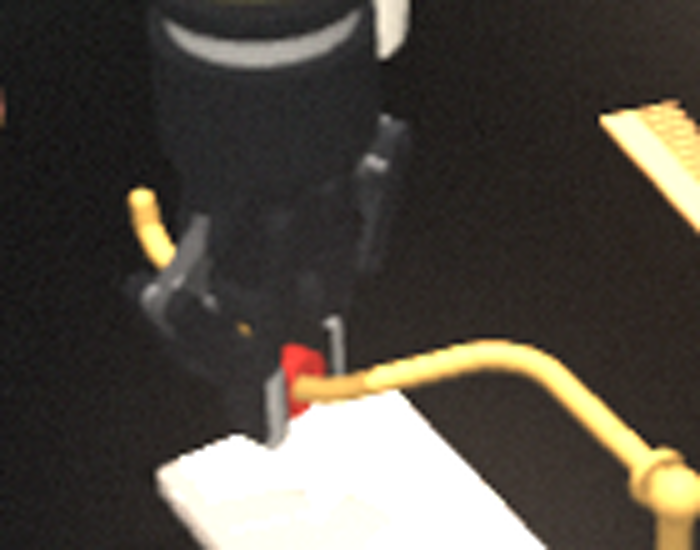

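Following freely. Continue round the bend.

>>> move_arm(
  linear=[
    [-0.2,-0.01,0],
    [-0.2,0.01,0],
    [-0.2,0.01,0],
    [-0.2,0.01,0],
    [0,0,0],
  ],
  rotation=[
    [0,0,-4.1],
    [0,0,-4.1],
    [0,0,-4.1],
    [0,0,-4.1],
    [0,0,0],
  ],
  claw=[2.3,2.3,2.3,2.3,2.3],
)

```text
time: 8.5
ee_pos: [474.3, -59.8, 106.7]
tcp_rot: [-1.233, -2.889, 0.001]
contact_force: [-0.9, -0.2, -0.5]
opening: 25.8
```

```bash
python3 plan.py 2 4
```

```text
t 8.5 P [474.28 -59.84 106.67] head 133.8 tilt 0.07 F [-0.91 -0.24 -0.55] T [-0.087  0.051  0.027] op 25.8 j [-0.21  0.31  1.87 -0.    0.96 -0.98]
s 174.7 lateral err (left +) -0.01 heading 133.3 F tangential,left 0.45 0.83
linear [[-0.2, 0.0, -0.0], [-0.2, 0.01, -0.0], [-0.2, 0.01, -0.0], [-0.2, 0.01, -0.0]]
rotation [[-0.1, -0.0, -3.6], [0.0, -0.0, -4.1], [0.0, -0.0, -4.1], [0.0, -0.0, -4.1]]
end [480.5 -64.8 106.7]
```

>>> move_arm(
  linear=[
    [-0.2,0,0],
    [-0.2,0.01,0],
    [-0.2,0.01,0],
    [-0.2,0.01,0],
    [0,0,0],
  ],
  rotation=[
    [0,0,-3.6],
    [0,0,-4.1],
    [0,0,-4.1],
    [0,0,-4.1],
    [0,0,0],
  ],
  claw=[2.3,2.3,2.3,2.3,2.3],
)

```text
time: 9.0
ee_pos: [480.6, -64.8, 106.7]
tcp_rot: [-0.823, -3.031, 0.001]
contact_force: [-1.0, -0.2, -1.1]
opening: 25.5
```

```bash
python3 plan.py 2 4;  python3 - <<'E'
from h import *
s=save('side','side8');st()
im=s['pixels'][180:290,210:350]; cv2.imwrite('pics/c8.png',cv2.resize(np.clip(im[:,:,::-1].astype(float)*1.8,0,255).astype(np.uint8),None,fx=5,fy=5,interpolation=cv2.INTER_CUBIC))
E
```

```text
t 9.0 P [480.63 -64.75 106.69] head 149.6 tilt 0.06 F [-1.05 -0.22 -1.11] T [-0.081  0.041 -0.048] op 25.5 j [-0.22  0.32  1.86 -0.    0.96 -1.26]
s 166.7 lateral err (left +) -0.1 heading 149.6 F tangential,left 0.79 0.72
linear [[-0.19, -0.0, -0.0], [-0.2, 0.01, -0.0], [-0.19, 0.0, -0.0], [-0.2, 0.01, -0.0]]
rotation [[-0.0, -0.0, -4.1], [-0.0, -0.0, -4.8], [-0.0, -0.0, -4.7], [-0.0, -0.0, -3.8]]
end [487.8 -67.7 106.7]
t 9.05 P [480.57 -64.7  106.68] head 149.5 tilt 0.06 F [ 0.22 -0.14 -0.08] T [-0.133  0.015 -0.019] op 25.4 j [-0.22  0.32  1.86 -0.    0.96 -1.26]
```

View pics/c8.png

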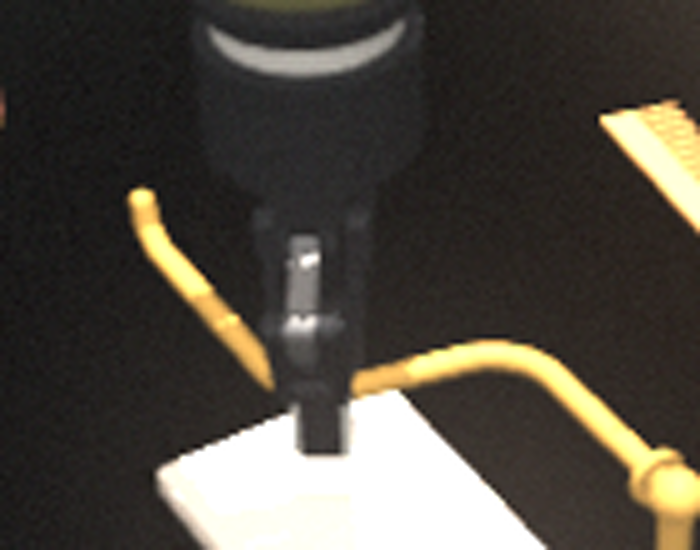

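>>> move_arm(
  linear=[
    [-0.2,0,0],
    [-0.2,0.01,0],
    [-0.19,0,0],
    [-0.2,0.01,0],
    [0,0,0],
  ],
  rotation=[
    [0,0,-4.1],
    [0,0,-4.8],
    [0,0,-4.7],
    [0,0,-3.8],
    [0,0,0],
  ],
  claw=[2.3,2.3,2.3,2.3,2.3],
)

```text
time: 9.55
ee_pos: [488.1, -67.6, 106.7]
tcp_rot: [-0.356, -3.121, 0.0]
contact_force: [0.1, -0.1, 0.1]
opening: 25.7
```

```bash
python3 plan.py 2 4
```

```text
t 9.55 P [488.08 -67.56 106.75] head 167.0 tilt 0.03 F [ 0.09 -0.14  0.12] T [-0.029 -0.041 -0.035] op 25.7 j [-0.22  0.33  1.84 -0.    0.97 -1.57]
s 158.5 lateral err (left +) -0.17 heading 167.5 F tangential,left -0.11 0.12
linear [[-0.2, -0.01, 0.0], [-0.2, 0.0, 0.0], [-0.2, 0.0, 0.0], [-0.2, 0.0, 0.0]]
rotation [[-0.0, -0.0, -3.3], [-0.0, -0.0, -1.7], [-0.0, -0.0, -0.0], [-0.0, -0.0, -0.0]]
end [495.9 -69.  106.7]
```

>>> move_arm(
  linear=[
    [-0.2,-0.01,0],
    [-0.2,0,0],
    [-0.2,0,0],
    [-0.2,0,0],
    [0,0,0],
  ],
  rotation=[
    [0,0,-3.3],
    [0,0,-1.7],
    [0,0,0],
    [0,0,0],
    [0,0,0],
  ],
  claw=[2.3,2.3,2.3,2.3,2.3],
)

```text
time: 10.05
ee_pos: [496.2, -69.2, 106.8]
tcp_rot: [-0.217, -3.134, 0.001]
contact_force: [-0.3, 0.7, -0.3]
opening: 25.4
```

```bash
python3 plan.py 2.5 4;  python3 - <<'E'
from h import *
s=save('side','side9');st()
im=s['pixels'][180:290,210:350]; cv2.imwrite('pics/c9.png',cv2.resize(np.clip(im[:,:,::-1].astype(float)*1.8,0,255).astype(np.uint8),None,fx=5,fy=5,interpolation=cv2.INTER_CUBIC))
s=save('top','top9');st()
im=s['pixels'][220:310,280:410]; cv2.imwrite('pics/c9t.png',cv2.resize(im[:,:,::-1],None,fx=5,fy=5,interpolation=cv2.INTER_CUBIC))
E
```

```text
t 10.05 P [496.16 -69.18 106.75] head 172.1 tilt 0.03 F [-0.29  0.71 -0.27] T [ 0.034 -0.024  0.   ] op 25.4 j [-0.22  0.34  1.83 -0.    0.98 -1.65]
s 150.2 lateral err (left +) 0.18 heading 172.0 F tangential,left 0.39 -0.66
linear [[-0.25, 0.02, 0.01], [-0.25, -0.0, -0.01], [-0.25, -0.0, 0.0], [-0.25, -0.0, 0.0]]
rotation [[-0.0, -0.0, 0.1], [-0.0, -0.0, -0.0], [-0.0, -0.0, -0.0], [-0.0, -0.0, -0.0]]
end [506.1 -70.4 106.7]
t 10.1 P [495.93 -69.13 106.71] head 172.1 tilt 0.04 F [ 0.31  0.27 -0.42] T [-0.004 -0.025 -0.008] op 25.6 j [-0.22  0.34  1.83 -0.    0.98 -1.65]
t 10.15 P [495.72 -69.04 106.66] head 172.1 tilt 0.06 F [0.63 0.13 0.23] T [-0.014 -0.007  0.071] op 25.1 j [-0.22  0.34  1.83 -0.    0.98 -1.66]
```

View pics/c9.png

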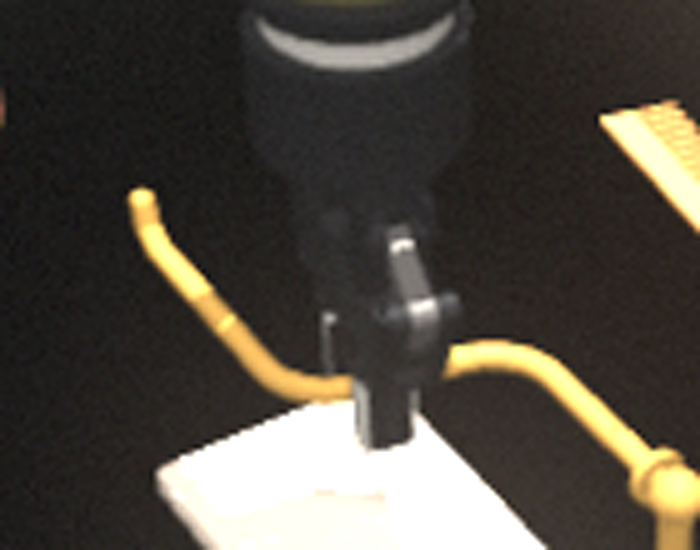

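View pics/c9t.png

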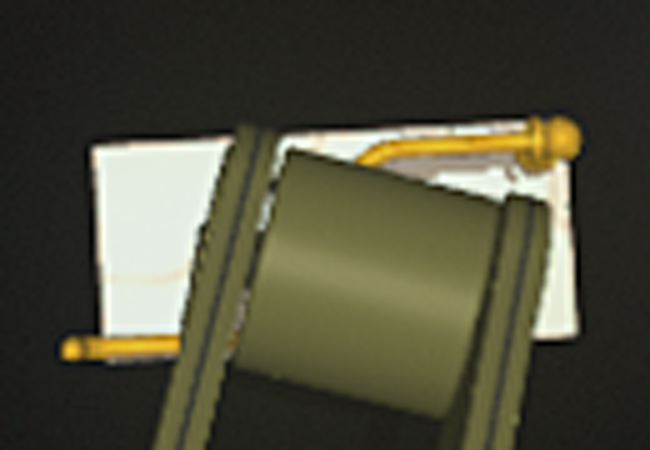

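>>> move_arm(
  linear=[
    [-0.25,0.01,0],
    [-0.3,0,0],
    [-0.3,0,0],
    [-0.3,0,0],
    [0,0,0],
  ],
  rotation=[
    [0,0,0],
    [0,0,0],
    [0,0,0],
    [0,0,0],
    [0,0,0],
  ],
  claw=[2.3,2.3,2.3,2.3,2.3],
)

```text
time: 10.65
ee_pos: [507.9, -70.7, 106.8]
tcp_rot: [-0.215, -3.134, 0.001]
contact_force: [1.1, 1.5, -0.3]
opening: 25.9
```

```bash
python3 plan.py 3 4
```

```text
t 10.65 P [507.94 -70.74 106.75] head 172.1 tilt 0.03 F [ 1.14  1.53 -0.33] T [-0.045  0.026  0.004] op 25.9 j [-0.22  0.35  1.8  -0.    0.99 -1.65]
s 138.5 lateral err (left +) 0.09 heading 172.0 F tangential,left -0.91 -1.67
linear [[-0.29, 0.01, 0.01], [-0.3, -0.0, -0.0], [-0.3, -0.0, -0.0], [-0.3, -0.0, -0.0]]
rotation [[-0.0, 0.0, 0.1], [-0.0, 0.0, 0.0], [-0.0, 0.0, 0.0], [-0.0, 0.0, 0.0]]
end [519.7 -72.3 106.7]
```

>>> move_arm(
  linear=[
    [0,0,0],
    [0,0,0],
  ],
  rotation=[
    [0,0,0],
    [0,0,0],
  ],
  claw=[2.3,2.3],
)

```text
time: 10.85
ee_pos: [507.0, -70.5, 106.6]
tcp_rot: [-0.215, -3.133, 0.001]
contact_force: [0.1, -0.2, 0.7]
opening: 25.4
```

>>> move_arm(
  linear=[
    [0,0,0],
  ],
  rotation=[
    [0,0,0],
  ],
  claw=[2.3],
)

```text
time: 10.95
ee_pos: [507.0, -70.5, 106.7]
tcp_rot: [-0.215, -3.133, 0.001]
contact_force: [-0.1, 0.2, -0.9]
opening: 25.6
```

Those readings were noise.

>>> move_arm(
  linear=[
    [-0.3,0.01,0],
    [-0.3,0,0],
    [-0.3,0,0],
    [-0.3,0,0],
    [0,0,0],
  ],
  rotation=[
    [0,0,0],
    [0,0,0],
    [0,0,0],
    [0,0,0],
    [0,0,0],
  ],
  claw=[2.3,2.3,2.3,2.3,2.3],
)

```text
time: 11.45
ee_pos: [519.8, -72.3, 106.7]
tcp_rot: [-0.215, -3.134, 0.001]
contact_force: [0.5, -0.1, -0.4]
opening: 25.8
```

>>> move_arm(
  linear=[
    [0,0,0],
    [0,0,0],
  ],
  rotation=[
    [0,0,0],
    [0,0,0],
  ],
  claw=[2.3,2.3],
)

```text
time: 11.65
ee_pos: [518.9, -72.1, 106.6]
tcp_rot: [-0.215, -3.133, 0.001]
contact_force: [-0.5, 0.7, -1.0]
opening: 25.3
```

```bash
python3 plan.py 2 4;  python3 - <<'E'
from h import *
s=save('side','side10');st()
im=s['pixels'][180:290,210:350]; cv2.imwrite('pics/c10.png',cv2.resize(np.clip(im[:,:,::-1].astype(float)*1.8,0,255).astype(np.uint8),None,fx=5,fy=5,interpolation=cv2.INTER_CUBIC))
E
```

```text
t 11.65 P [518.86 -72.1  106.61] head 172.1 tilt 0.07 F [-0.48  0.71 -0.96] T [-0.037  0.007 -0.035] op 25.3 j [-0.22  0.37  1.78 -0.    1.   -1.65]
s 127.5 lateral err (left +) -0.08 heading 172.0 F tangential,left 0.58 -0.63
linear [[-0.19, -0.01, -0.01], [-0.2, 0.0, 0.0], [-0.2, 0.0, 0.0], [-0.2, 0.0, 0.0]]
rotation [[-0.0, -0.1, 0.1], [-0.0, 0.0, 0.0], [-0.0, 0.0, 0.0], [-0.0, 0.0, 0.0]]
end [526.7 -73.3 106.7]
t 11.7 P [518.84 -72.07 106.64] head 172.1 tilt 0.06 F [ 0.94 -0.41 -1.2 ] T [ 0.003 -0.048 -0.014] op 25.3 j [-0.22  0.37  1.78 -0.    1.   -1.65]
```

View pics/c10.png

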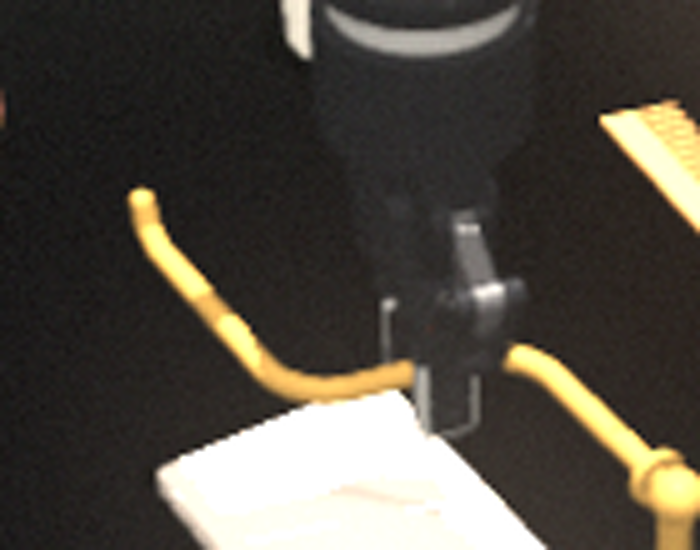

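>>> move_arm(
  linear=[
    [-0.25,0,0],
    [-0.25,0,0],
    [-0.25,0,0],
    [-0.25,0,0],
    [0,0,0],
  ],
  rotation=[
    [0,0,0],
    [0,0,0],
    [0,0,0],
    [0,0,0],
    [0,0,0],
  ],
  claw=[2.3,2.3,2.3,2.3,2.3],
)

```text
time: 12.2
ee_pos: [529.6, -73.6, 106.7]
tcp_rot: [-0.215, -3.134, 0.001]
contact_force: [-0.6, 0.6, -1.5]
opening: 25.5
```

>>> move_arm(
  linear=[
    [0,0,0],
    [0,0,0],
  ],
  rotation=[
    [0,0,0],
    [0,0,0],
  ],
  claw=[2.3,2.3],
)

```text
time: 12.4
ee_pos: [528.8, -73.5, 106.6]
tcp_rot: [-0.215, -3.133, 0.001]
contact_force: [-0.6, -0.2, 0.1]
opening: 25.4
```

```bash
python3 plan.py 2 5
```

```text
t 12.4 P [528.81 -73.45 106.63] head 172.1 tilt 0.06 F [-0.58 -0.18  0.1 ] T [-0.016 -0.011 -0.02 ] op 25.4 j [-0.22  0.38  1.76 -0.    1.01 -1.65]
s 117.2 lateral err (left +) -0.13 heading 172.0 F tangential,left 0.55 0.26
linear [[-0.21, -0.01, -0.01], [-0.2, -0.0, 0.0], [-0.2, -0.01, 0.0], [-0.2, -0.0, 0.0], [-0.2, -0.01, 0.0]]
rotation [[-0.0, -0.1, 0.1], [-0.0, 0.0, 0.5], [-0.0, 0.0, 2.2], [-0.0, 0.0, 3.2], [-0.0, 0.0, 4.1]]
end [538.7 -75.5 106.7]
```

>>> move_arm(
  linear=[
    [-0.2,-0.01,0],
    [-0.2,0,0],
    [-0.2,-0.01,0],
    [-0.2,0,0],
    [0,0,0],
  ],
  rotation=[
    [0,0,0],
    [0,0,0.5],
    [0,0,2.2],
    [0,0,3.2],
    [0,0,0],
  ],
  claw=[2.3,2.3,2.3,2.3,2.3],
)

```text
time: 12.9
ee_pos: [536.2, -75.2, 106.4]
tcp_rot: [-0.376, -3.117, 0.002]
contact_force: [-2.0, -2.1, -0.6]
opening: 25.3
```

>>> move_arm(
  linear=[
    [0,0,0],
    [0,0,0],
  ],
  rotation=[
    [0,0,0],
    [0,0,0],
  ],
  claw=[2.3,2.3],
)

```text
time: 13.1
ee_pos: [536.3, -75.2, 106.4]
tcp_rot: [-0.375, -3.117, 0.002]
contact_force: [-1.5, -2.6, -1.8]
opening: 25.2
```

```bash
python3 plan.py 2 4
```

```text
t 13.1 P [536.28 -75.21 106.41] head 166.3 tilt 0.12 F [-1.51 -2.62 -1.82] T [-0.384  0.338 -0.044] op 25.2 j [-0.22  0.39  1.74 -0.    1.02 -1.55]
s 109.7 lateral err (left +) 0.41 heading 167.0 F tangential,left 0.89 2.9
linear [[-0.19, 0.04, -0.03], [-0.2, -0.01, 0.0], [-0.2, -0.01, 0.0], [-0.2, -0.01, 0.0]]
rotation [[-0.1, -0.1, 3.2], [0.0, 0.0, 4.7], [0.0, -0.0, 4.8], [0.0, -0.0, 4.1]]
end [543.7 -77.8 106.7]
```

>>> move_arm(
  linear=[
    [0,-0.04,0],
    [0,-0.04,0],
    [0,0,0],
    [0,0,0],
  ],
  rotation=[
    [0,0,0],
    [0,0,0],
    [0,0,0],
    [0,0,0],
  ],
  claw=[2.3,2.3,2.3,2.3],
)

```text
time: 13.5
ee_pos: [536.5, -75.5, 106.7]
tcp_rot: [-0.376, -3.118, 0.0]
contact_force: [-1.6, -1.4, -0.0]
opening: 25.4
```

```bash
python3 plan.py 2 4;  python3 - <<'E'
from h import *
s=save('side','side11');st()
im=s['pixels'][180:290,210:350]; cv2.imwrite('pics/c11.png',cv2.resize(np.clip(im[:,:,::-1].astype(float)*1.8,0,255).astype(np.uint8),None,fx=5,fy=5,interpolation=cv2.INTER_CUBIC))
E
```

```text
t 13.5 P [536.53 -75.51 106.66] head 166.2 tilt 0.06 F [-1.61 -1.43 -0.03] T [-0.125  0.318 -0.03 ] op 25.4 j [-0.22  0.39  1.74 -0.    1.02 -1.55]
s 109.2 lateral err (left +) 0.64 heading 166.1 F tangential,left 1.22 1.78
linear [[-0.21, 0.06, -0.0], [-0.2, -0.01, -0.0], [-0.19, -0.01, -0.0], [-0.2, -0.01, -0.0]]
rotation [[-0.0, -0.1, 4.2], [-0.0, 0.0, 5.0], [-0.0, 0.0, 4.5], [-0.0, 0.0, 4.1]]
end [544.  -78.  106.7]
t 13.55 P [536.49 -75.51 106.65] head 166.3 tilt 0.06 F [-1.58 -0.9  -0.18] T [-0.156  0.363 -0.044] op 25.2 j [-0.22  0.39  1.74 -0.    1.02 -1.55]
```

View pics/c11.png

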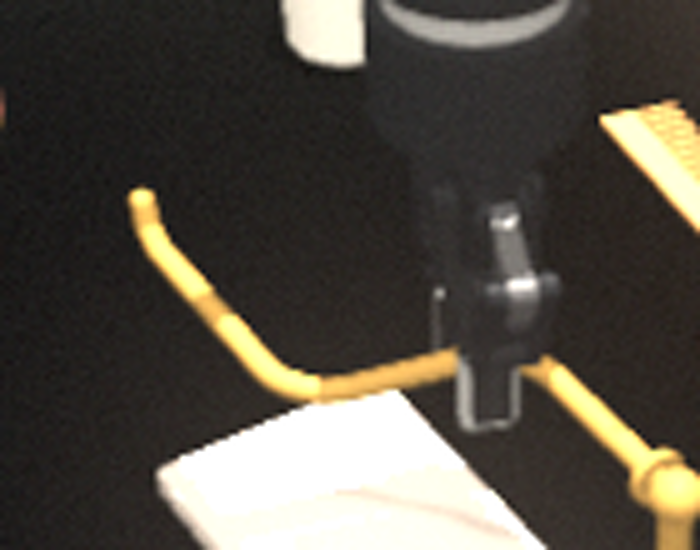

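>>> move_arm(
  linear=[
    [0.03,-0.02,0],
    [0,-0.02,0],
    [0,0,0],
    [0,0,0],
  ],
  rotation=[
    [0,0,2],
    [0,0,2],
    [0,0,0],
    [0,0,0],
  ],
  claw=[2.3,2.3,2.3,2.3],
)

```text
time: 13.95
ee_pos: [537.1, -75.9, 107.0]
tcp_rot: [0.483, 3.103, -0.0]
contact_force: [-0.0, -0.2, -0.3]
opening: 25.5
```

```bash
sed -i "s/^rows(T)/T_=s['wrist_torque']; print('F from torque', (-T_[1]\/.2).round(2),(T_[0]\/.2).round(2), 'tan,left',(np.array([-T_[1],T_[0]])\/.2@np.c_[[np.cos(Hs[i]),np.sin(Hs[i])],nrm]).round(2))\nrows(T)/" plan.py; python3 plan.py 2 4
```

```text
t 13.95 P [537.14 -75.88 107.04] head 162.3 tilt 0.06 F [-0.   -0.2  -0.31] T [ 0.038  0.006 -0.003] op 25.5 j [-0.22  0.39  1.74 -0.    1.01 -1.48]
s 108.7 lateral err (left +) 0.85 heading 165.2 F tangential,left -0.05 0.19
F from torque -0.03 0.19 tan,left [ 0.08 -0.18]
linear [[-0.18, 0.09, 0.03], [-0.2, -0.01, 0.0], [-0.2, -0.01, 0.0], [-0.2, -0.01, 0.0]]
rotation [[0.0, 0.1, 1.4], [-0.0, -0.0, 5.3], [-0.0, -0.0, 4.0], [-0.0, -0.0, 4.1]]
end [544.5 -78.3 106.7]
```

```bash
for o in "-1.3 -0.3" "-1.5 -0.6" "-1 -0.7"; do python3 plan.py 1.5 4 $o | grep -v ^t; done
```

```text
s 107.5 lateral err (left +) 0.2 heading 162.6 F tangential,left -0.06 0.19
F from torque -0.03 0.19 tan,left [ 0.09 -0.17]
linear [[-0.14, 0.02, 0.03], [-0.15, -0.01, 0.0], [-0.15, -0.0, 0.0], [-0.15, -0.01, 0.0]]
rotation [[0.0, 0.1, 3.3], [-0.0, -0.0, 3.9], [-0.0, -0.0, 3.0], [-0.0, -0.0, 3.1]]
end [542.5 -78.2 106.7]
s 107.2 lateral err (left +) -0.15 heading 162.0 F tangential,left -0.06 0.19
F from torque -0.03 0.19 tan,left [ 0.09 -0.17]
linear [[-0.16, -0.02, 0.03], [-0.15, -0.01, 0.0], [-0.15, -0.0, 0.0], [-0.14, -0.0, 0.0]]
rotation [[0.0, 0.1, 3.9], [-0.0, -0.0, 3.8], [-0.0, -0.0, 3.0], [-0.0, -0.0, 3.1]]
end [542.5 -78.5 106.7]
s 107.7 lateral err (left +) -0.1 heading 163.1 F tangential,left -0.06 0.19
F from torque -0.03 0.19 tan,left [ 0.09 -0.17]
linear [[-0.16, -0.01, 0.03], [-0.15, -0.01, 0.0], [-0.15, -0.0, 0.0], [-0.15, -0.01, 0.0]]
rotation [[0.0, 0.1, 2.7], [-0.0, -0.0, 4.0], [-0.0, -0.0, 3.0], [-0.0, -0.0, 3.1]]
end [542.7 -78.5 106.7]
```

>>> move_arm(
  linear=[
    [-0.15,-0.01,0.02],
    [-0.15,-0.01,0],
    [0,0,0],
    [0,0,0],
  ],
  rotation=[
    [0,0,3.5],
    [0,0,3.8],
    [0,0,0],
    [0,0,0],
  ],
  claw=[2.3,2.3,2.3,2.3],
)

```text
time: 14.35
ee_pos: [539.3, -77.1, 106.6]
tcp_rot: [-0.679, -3.067, 0.001]
contact_force: [0.2, 0.1, -0.2]
opening: 25.6
```

```bash
for o in "-1.3 -0.3"; do python3 plan.py 1.5 4 $o ; done
```

```text
t 14.35 P [539.32 -77.12 106.59] head 155.1 tilt 0.02 F [ 0.19  0.12 -0.2 ] T [0.022 0.046 0.053] op 25.6 j [-0.22  0.39  1.73 -0.    1.02 -1.35]
s 105.0 lateral err (left +) 0.58 heading 156.3 F tangential,left -0.13 -0.19
F from torque -0.23 0.11 tan,left [ 0.25 -0.01]
linear [[-0.14, 0.06, -0.01], [-0.15, -0.01, -0.0], [-0.15, -0.0, -0.0], [-0.15, -0.01, -0.0]]
rotation [[-0.0, -0.0, 2.0], [-0.0, -0.0, 3.0], [-0.0, -0.0, 3.1], [-0.0, -0.0, 3.1]]
end [544.6 -79.6 106.7]
```

>>> move_arm(
  linear=[
    [-0.15,0.02,0],
    [-0.15,0,0],
    [-0.15,0,0],
    [0,0,0],
    [0,0,0],
  ],
  rotation=[
    [0,0,3],
    [0,0,3],
    [0,0,3],
    [0,0,0],
    [0,0,0],
  ],
  claw=[2.3,2.3,2.3,2.3,2.3],
)

```text
time: 14.85
ee_pos: [543.1, -79.0, 106.5]
tcp_rot: [-0.917, -3.004, 0.001]
contact_force: [0.2, 0.1, -0.3]
opening: 25.3
```

```bash
for o in "-1.5 -0.6"; do python3 plan.py 1.5 4 $o ; done
```

```text
t 14.85 P [543.05 -79.05 106.49] head 146.1 tilt 0.05 F [ 0.21  0.08 -0.25] T [-0.059  0.004 -0.016] op 25.3 j [-0.22  0.4   1.73 -0.    1.02 -1.2 ]
s 100.5 lateral err (left +) 0.14 heading 147.0 F tangential,left -0.13 -0.18
F from torque -0.02 -0.29 tan,left [-0.14  0.26]
linear [[-0.16, 0.01, -0.02], [-0.15, -0.0, -0.0], [-0.15, -0.01, -0.0], [-0.14, -0.0, -0.0]]
rotation [[-0.0, -0.0, 2.2], [-0.0, -0.0, 3.0], [-0.0, -0.0, 3.1], [-0.0, -0.0, 3.1]]
end [547.8 -82.7 106.7]
```

>>> move_arm(
  linear=[
    [-0.15,0,-0.02],
    [-0.15,0,0],
    [-0.15,0,0],
    [0,0,0],
    [0,0,0],
  ],
  rotation=[
    [0,0,2.6],
    [0,0,3],
    [0,0,3],
    [0,0,0],
    [0,0,0],
  ],
  claw=[2.3,2.3,2.3,2.3,2.3],
)

```text
time: 15.35
ee_pos: [546.5, -81.7, 106.7]
tcp_rot: [-1.139, -2.927, 0.001]
contact_force: [-0.2, 0.8, -1.0]
opening: 25.4
```

```bash
for o in "-1.5 -0.6"; do python3 plan.py 1.5 4 $o ; done
```

```text
t 15.35 P [546.52 -81.73 106.65] head 137.5 tilt 0.06 F [-0.2   0.81 -0.97] T [-0.036 -0.014  0.007] op 25.4 j [-0.22  0.4   1.72 -0.    1.03 -1.05]
s 96.2 lateral err (left +) 0.17 heading 138.3 F tangential,left 0.69 -0.47
F from torque 0.07 -0.18 tan,left [-0.17  0.09]
linear [[-0.14, 0.01, -0.0], [-0.15, 0.0, -0.0], [-0.15, -0.0, -0.01], [-0.15, -0.01, 0.0]]
rotation [[-0.0, -0.0, 2.3], [-0.0, -0.0, 3.0], [-0.1, -0.0, 3.1], [0.0, -0.0, 3.1]]
end [550.6 -86.  106.7]
```

>>> move_arm(
  linear=[
    [-0.15,0,0],
    [-0.15,0,0],
    [-0.15,0,0],
    [0,0,0],
    [0,0,0],
  ],
  rotation=[
    [0,0,2.6],
    [0,0,3],
    [0,0,3],
    [0,0,0],
    [0,0,0],
  ],
  claw=[2.3,2.3,2.3,2.3,2.3],
)

```text
time: 15.85
ee_pos: [549.7, -84.9, 106.6]
tcp_rot: [-1.356, -2.833, 0.001]
contact_force: [0.2, -0.3, 0.3]
opening: 25.3
```

```bash
for o in "-1.5 -0.6"; do python3 plan.py 1.5 4 $o ; done;  python3 - <<'E'
from h import *
s=save('side','side12');st()
im=s['pixels'][180:320,210:380]; cv2.imwrite('pics/c12.png',cv2.resize(np.clip(im[:,:,::-1].astype(float)*1.8,0,255).astype(np.uint8),None,fx=4,fy=4,interpolation=cv2.INTER_CUBIC))
E
```

```text
t 15.85 P [549.7  -84.91 106.64] head 128.9 tilt 0.06 F [ 0.24 -0.3   0.32] T [-0.015 -0.009 -0.031] op 25.3 j [-0.23  0.4   1.71 -0.    1.03 -0.91]
s 91.5 lateral err (left +) 0.04 heading 128.6 F tangential,left -0.39 -0.0
F from torque 0.05 -0.07 tan,left [-0.09  0.01]
linear [[-0.16, -0.0, -0.01], [-0.15, -0.01, 0.0], [-0.15, 0.0, 0.0], [-0.15, -0.0, 0.0]]
rotation [[-0.1, -0.0, 3.4], [0.0, -0.0, 3.0], [0.0, -0.0, 3.1], [0.0, -0.0, 3.1]]
end [553.  -90.  106.7]
t 15.9 P [549.65 -84.9  106.65] head 128.8 tilt 0.06 F [-0.64  0.21 -0.93] T [-0.007 -0.008  0.002] op 25.5 j [-0.23  0.4   1.71 -0.    1.03 -0.91]
```

View pics/c12.png

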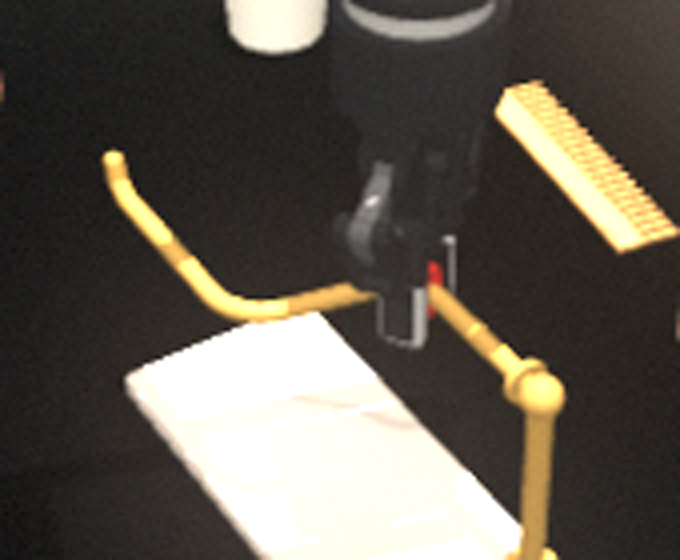

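>>> move_arm(
  linear=[
    [-0.15,0,0],
    [-0.15,0,0],
    [-0.15,0,0],
    [0,0,0],
    [0,0,0],
  ],
  rotation=[
    [0,0,3.2],
    [0,0,3],
    [0,0,3],
    [0,0,0],
    [0,0,0],
  ],
  claw=[2.3,2.3,2.3,2.3,2.3],
)

```text
time: 16.4
ee_pos: [552.3, -88.5, 106.6]
tcp_rot: [-1.579, -2.715, 0.001]
contact_force: [0.9, 0.3, 0.2]
opening: 25.7
```

```bash
for o in "-1.5 -0.6"; do python3 plan.py 1.5 5 $o ; done
```

```text
t 16.4 P [552.28 -88.54 106.63] head 119.7 tilt 0.06 F [0.95 0.26 0.21] T [-0.038  0.026 -0.028] op 25.7 j [-0.23  0.41  1.7  -0.    1.03 -0.75]
s 87.0 lateral err (left +) -0.06 heading 119.4 F tangential,left -0.24 -0.95
F from torque -0.13 -0.19 tan,left [-0.1   0.21]
linear [[-0.16, -0.01, -0.01], [-0.15, -0.0, 0.0], [-0.15, -0.01, 0.0], [-0.15, -0.0, 0.0], [-0.15, -0.01, 0.0]]
rotation [[-0.1, -0.0, 3.4], [0.0, -0.0, 3.0], [0.0, -0.0, 3.1], [0.0, -0.0, 3.1], [0.0, -0.0, 3.0]]
end [555.  -95.6 106.7]
```

>>> move_arm(
  linear=[
    [-0.15,-0.01,0],
    [-0.15,0,0],
    [-0.15,-0.01,0],
    [0,0,0],
    [0,0,0],
  ],
  rotation=[
    [0,0,3.2],
    [0,0,3],
    [0,0,3],
    [0,0,0],
    [0,0,0],
  ],
  claw=[2.3,2.3,2.3,2.3,2.3],
)

```text
time: 16.9
ee_pos: [554.1, -92.7, 106.6]
tcp_rot: [-1.791, -2.58, 0.001]
contact_force: [0.1, 0.1, -0.1]
opening: 25.9
```

```bash
for o in "-1.5 -0.6"; do python3 plan.py 1.5 5 $o ; done
```

```text
t 16.9 P [554.12 -92.66 106.63] head 110.5 tilt 0.06 F [ 0.11  0.08 -0.06] T [0.002 0.043 0.011] op 25.9 j [-0.24  0.41  1.7  -0.    1.03 -0.6 ]
s 82.5 lateral err (left +) 0.01 heading 110.2 F tangential,left 0.04 -0.13
F from torque -0.21 0.01 tan,left [0.08 0.2 ]
linear [[-0.16, -0.0, -0.01], [-0.15, -0.01, 0.0], [-0.15, -0.0, 0.0], [-0.15, -0.0, 0.0], [-0.15, -0.01, 0.0]]
rotation [[-0.1, -0.0, 3.4], [0.0, -0.0, 3.0], [0.0, -0.0, 2.8], [0.0, -0.0, 2.3], [0.0, -0.0, 1.7]]
end [ 555.8 -100.   106.7]
```

>>> move_arm(
  linear=[
    [-0.15,0,0],
    [-0.15,-0.01,0],
    [-0.15,0,0],
    [0,0,0],
    [0,0,0],
  ],
  rotation=[
    [0,0,3.2],
    [0,0,3],
    [0,0,2.8],
    [0,0,0],
    [0,0,0],
  ],
  claw=[2.3,2.3,2.3,2.3,2.3],
)

```text
time: 17.4
ee_pos: [555.4, -97.0, 106.6]
tcp_rot: [-1.988, -2.432, 0.001]
contact_force: [0.2, -0.2, -0.2]
opening: 25.7
```

```bash
for o in "-1.5 -0.6"; do python3 plan.py 2 5 $o ; done
```

```text
t 17.4 P [555.38 -96.99 106.64] head 101.5 tilt 0.06 F [ 0.16 -0.19 -0.17] T [-0.005 -0.004  0.02 ] op 25.7 j [-0.25  0.41  1.69 -0.    1.04 -0.45]
s 78.0 lateral err (left +) -0.03 heading 101.3 F tangential,left -0.22 -0.12
F from torque 0.02 -0.02 tan,left [-0.03 -0.02]
linear [[-0.2, -0.01, -0.01], [-0.2, -0.0, 0.0], [-0.2, -0.0, 0.0], [-0.2, -0.0, 0.0], [-0.2, -0.0, 0.0]]
rotation [[-0.1, 0.0, 3.1], [0.0, 0.0, 2.0], [0.0, 0.0, 1.1], [0.0, 0.0, 0.2], [0.0, 0.0, -0.0]]
end [ 556.6 -106.9  106.7]
```

>>> move_arm(
  linear=[
    [-0.2,-0.01,0],
    [-0.2,0,0],
    [-0.2,0,0],
    [0,0,0],
    [0,0,0],
  ],
  rotation=[
    [0,0,3.1],
    [0,0,2],
    [0,0,1.1],
    [0,0,0],
    [0,0,0],
  ],
  claw=[2.3,2.3,2.3,2.3,2.3],
)

```text
time: 17.9
ee_pos: [556.2, -103.0, 106.7]
tcp_rot: [-2.118, -2.32, 0.001]
contact_force: [0.2, 0.5, -0.2]
opening: 25.5
```

```bash
for o in "-1.5 -0.6"; do python3 plan.py 3 4 $o ; done;  python3 - <<'E'
from h import *
s=save('side','side13');st()
im=s['pixels'][180:320,210:380]; cv2.imwrite('pics/c13.png',cv2.resize(np.clip(im[:,:,::-1].astype(float)*1.8,0,255).astype(np.uint8),None,fx=4,fy=4,interpolation=cv2.INTER_CUBIC))
E
```

```text
t 17.9 P [ 556.23 -102.99  106.66] head 95.2 tilt 0.05 F [ 0.19  0.49 -0.17] T [0.053 0.033 0.003] op 25.5 j [-0.26  0.42  1.69 -0.    1.04 -0.35]
s 72.0 lateral err (left +) -0.07 heading 95.3 F tangential,left 0.47 -0.23
F from torque -0.16 0.27 tan,left [0.28 0.14]
linear [[-0.3, -0.01, -0.0], [-0.3, 0.0, -0.0], [-0.3, 0.0, -0.0], [-0.3, 0.0, -0.0]]
rotation [[-0.1, 0.0, 0.1], [0.0, 0.0, 0.0], [0.0, 0.0, 0.0], [0.0, 0.0, 0.0]]
end [ 557.2 -114.9  106.7]
t 17.95 P [ 556.23 -102.96  106.65] head 95.2 tilt 0.05 F [-0.71 -0.07 -0.22] T [-0.026 -0.035 -0.025] op 25.5 j [-0.26  0.42  1.69 -0.    1.04 -0.35]
```

View pics/c13.png

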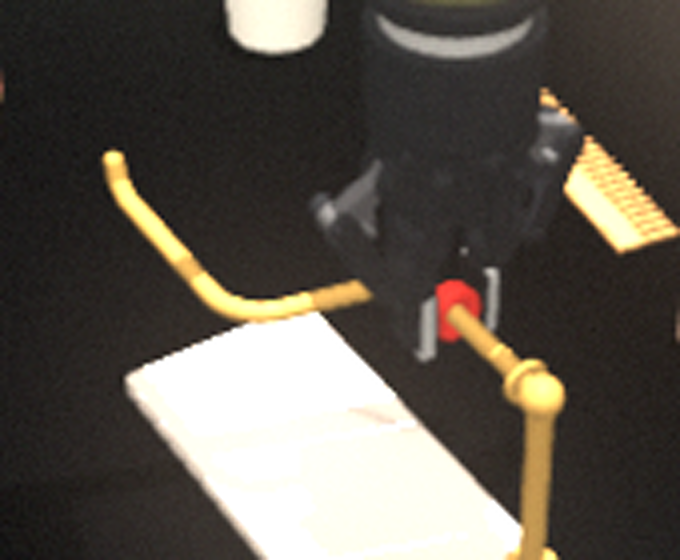

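>>> move_arm(
  linear=[
    [-0.3,0,0],
    [-0.35,0,0],
    [-0.35,0,0],
    [-0.35,0,0],
    [-0.3,0,0],
  ],
  rotation=[
    [0,0,0],
    [0,0,0],
    [0,0,0],
    [0,0,0],
    [0,0,0],
  ],
  claw=[2.3,2.3,2.3,2.3,2.3],
)

```text
time: 18.45
ee_pos: [557.8, -119.9, 106.7]
tcp_rot: [-2.119, -2.319, 0.001]
contact_force: [0.5, 0.4, 0.2]
opening: 25.7
```

>>> move_arm(
  linear=[
    [-0.3,0,0],
    [-0.3,0,0],
    [-0.3,0,0],
    [0,0,0],
    [0,0,0],
  ],
  rotation=[
    [0,0,0],
    [0,0,0],
    [0,0,0],
    [0,0,0],
    [0,0,0],
  ],
  claw=[2.3,2.3,2.3,2.3,2.3],
)

```text
time: 18.95
ee_pos: [558.5, -128.5, 106.6]
tcp_rot: [-2.119, -2.318, 0.001]
contact_force: [-0.5, 0.7, 1.5]
opening: 25.4
```

```bash
for o in "-1.5 -0.6"; do python3 plan.py 3 4 $o ; done;  python3 - <<'E'
from h import *
s=save('side','side14');st()
im=s['pixels'][220:320,290:380]; cv2.imwrite('pics/c14.png',cv2.resize(np.clip(im[:,:,::-1].astype(float)*1.5,0,255).astype(np.uint8),None,fx=6,fy=6,interpolation=cv2.INTER_CUBIC))
E
```

```text
t 18.95 P [ 558.53 -128.46  106.65] head 95.1 tilt 0.05 F [-0.48  0.74  1.47] T [-0.02  -0.012  0.001] op 25.4 j [-0.3   0.42  1.67 -0.    1.05 -0.39]
s 46.5 lateral err (left +) -0.1 heading 95.1 F tangential,left 0.78 0.41
F from torque 0.06 -0.1 tan,left [-0.1  -0.05]
linear [[-0.29, -0.01, -0.01], [-0.3, -0.0, 0.0], [-0.3, -0.0, 0.0], [-0.3, -0.0, 0.0]]
rotation [[-0.1, 0.0, 0.0], [0.0, 0.0, 0.0], [0.0, 0.0, 0.0], [0.0, 0.0, 0.0]]
end [ 559.5 -140.3  106.7]
t 19.0 P [ 558.53 -128.39  106.65] head 95.1 tilt 0.05 F [-1.24 -0.6  -0.45] T [ 0.024  0.039 -0.022] op 25.5 j [-0.3   0.42  1.67 -0.    1.05 -0.39]
```

View pics/c14.png

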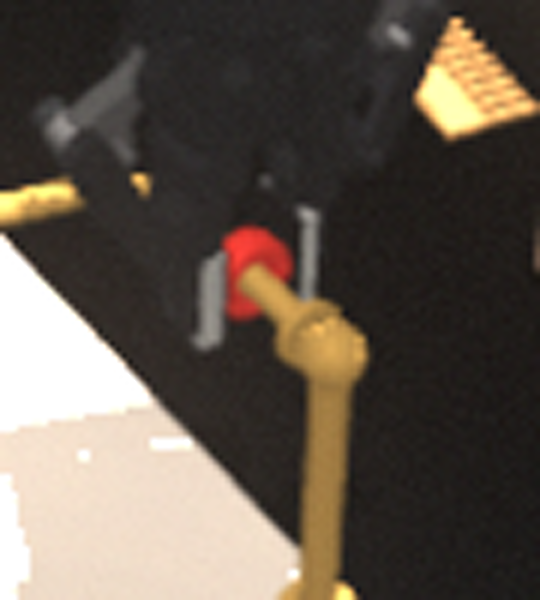

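>>> move_arm(
  linear=[
    [-0.3,0,0],
    [-0.3,0,0],
    [-0.3,0,0],
    [0,0,0],
    [0,0,0],
  ],
  rotation=[
    [0,0,0],
    [0,0,0],
    [0,0,0],
    [0,0,0],
    [0,0,0],
  ],
  claw=[2.3,2.3,2.3,2.3,2.3],
)

```text
time: 19.5
ee_pos: [559.4, -137.5, 106.7]
tcp_rot: [-2.12, -2.318, 0.001]
contact_force: [-0.2, -0.1, -0.6]
opening: 25.3
```

>>> move_arm(
  linear=[
    [0,0.05,0],
    [0,0.05,0],
    [0,0,0],
    [0,0,0],
  ],
  rotation=[
    [0,0,0],
    [0,0,0],
    [0,0,0],
    [0,0,0],
  ],
  claw=[2.3,2.3,2.3,2.3],
)

```text
time: 19.9
ee_pos: [560.4, -137.2, 106.7]
tcp_rot: [-2.119, -2.319, 0.001]
contact_force: [-1.0, 0.2, -0.7]
opening: 25.4
```

```bash
for o in "-1.5 -0.6"; do python3 plan.py 3 1 $o ; done
```

```text
t 19.9 P [ 560.39 -137.23  106.66] head 95.1 tilt 0.05 F [-1.01  0.24 -0.65] T [ 0.005 -0.033  0.021] op 25.4 j [-0.31  0.43  1.66 -0.    1.05 -0.4 ]
s 37.5 lateral err (left +) -1.17 heading 95.1 F tangential,left 0.33 0.99
F from torque 0.17 0.03 tan,left [ 0.01 -0.17]
linear [[-0.3, -0.12, -0.0]]
rotation [[-0.1, 0.0, 0.1]]
end [ 559.5 -140.3  106.7]
```

Still free at +1 mm. Next I'll probe further right.

>>> move_arm(
  linear=[
    [0,0.05,0],
    [0,0.05,0],
    [0,0,0],
    [0,0,0],
  ],
  rotation=[
    [0,0,0],
    [0,0,0],
    [0,0,0],
    [0,0,0],
  ],
  claw=[2.3,2.3,2.3,2.3],
)

```text
time: 20.3
ee_pos: [560.9, -137.1, 106.6]
tcp_rot: [-2.119, -2.318, 0.002]
contact_force: [-2.4, 0.2, 0.5]
opening: 25.6
```

```bash
for o in "-1.5 -0.6"; do python3 plan.py 3 1 $o ; done
```

```text
t 20.3 P [ 560.94 -137.14  106.58] head 95.1 tilt 0.1 F [-2.41  0.18  0.49] T [-0.049  0.286  0.013] op 25.6 j [-0.31  0.43  1.66 -0.    1.05 -0.4 ]
s 37.5 lateral err (left +) -1.72 heading 95.1 F tangential,left 0.4 2.39
F from torque -1.43 -0.24 tan,left [-0.12  1.45]
linear [[-0.3, -0.17, -0.01]]
rotation [[-0.1, 0.0, 0.1]]
end [ 559.5 -140.3  106.7]
```

>>> move_arm(
  linear=[
    [0,-0.15,0],
    [0,-0.15,0],
    [0,-0.08,0],
    [0,0,0],
    [0,0,0],
  ],
  rotation=[
    [0,0,0],
    [0,0,0],
    [0,0,0],
    [0,0,0],
    [0,0,0],
  ],
  claw=[2.3,2.3,2.3,2.3,2.3],
)

```text
time: 20.8
ee_pos: [557.7, -137.6, 106.8]
tcp_rot: [-2.119, -2.319, 0.001]
contact_force: [-0.9, -0.2, -0.5]
opening: 25.5
```

```bash
for o in "-1.5 -0.6"; do python3 plan.py 3 1 $o ; done
```

```text
t 20.8 P [ 557.74 -137.6   106.76] head 95.1 tilt 0.03 F [-0.93 -0.2  -0.49] T [-0.049  0.041 -0.004] op 25.5 j [-0.32  0.43  1.67 -0.    1.05 -0.4 ]
s 37.3 lateral err (left +) 1.5 heading 95.1 F tangential,left -0.11 0.94
F from torque -0.2 -0.25 tan,left [-0.23  0.22]
linear [[-0.31, 0.15, 0.01]]
rotation [[-0.0, 0.0, 0.0]]
end [ 559.5 -140.6  106.7]
```

>>> move_arm(
  linear=[
    [0,-0.05,0],
    [0,-0.05,0],
    [0,0,0],
    [0,0,0],
  ],
  rotation=[
    [0,0,0],
    [0,0,0],
    [0,0,0],
    [0,0,0],
  ],
  claw=[2.3,2.3,2.3,2.3],
)

```text
time: 21.2
ee_pos: [557.0, -137.7, 106.8]
tcp_rot: [2.119, 2.319, -0.001]
contact_force: [0.5, 0.3, -0.7]
opening: 25.5
```

```bash
for o in "-1.5 -0.6"; do python3 plan.py 3 1 $o ; done
```

```text
t 21.2 P [ 556.96 -137.66  106.76] head 95.1 tilt 0.02 F [ 0.53  0.3  -0.66] T [ 0.04  -0.172 -0.015] op 25.5 j [-0.32  0.42  1.67 -0.    1.05 -0.41]
s 37.5 lateral err (left +) 2.28 heading 95.1 F tangential,left 0.26 -0.55
F from torque 0.86 0.2 tan,left [ 0.12 -0.87]
linear [[-0.29, 0.23, 0.01]]
rotation [[-0.0, 0.0, 0.1]]
end [ 559.5 -140.3  106.7]
```

>>> move_arm(
  linear=[
    [-0.1,0.1,0],
    [-0.2,0.1,0],
    [-0.3,0,0],
    [-0.3,0,0],
    [0,0,0],
  ],
  rotation=[
    [0,0,0],
    [0,0,0],
    [0,0,0],
    [0,0,0],
    [0,0,0],
  ],
  claw=[2.3,2.3,2.3,2.3,2.3],
)

```text
time: 21.7
ee_pos: [559.5, -147.0, 106.7]
tcp_rot: [-2.12, -2.318, 0.001]
contact_force: [-0.6, -0.8, -0.0]
opening: 25.6
```

```bash
for o in "-1.8 -0.6"; do python3 plan.py 3 1 $o ; done;  python3 - <<'E'
from h import *
s=save('side','side15');st()
im=s['pixels'][220:320,290:380]; cv2.imwrite('pics/c15.png',cv2.resize(np.clip(im[:,:,::-1].astype(float)*1.5,0,255).astype(np.uint8),None,fx=6,fy=6,interpolation=cv2.INTER_CUBIC))
E
```

```text
t 21.7 P [ 559.46 -147.01  106.67] head 95.1 tilt 0.06 F [-0.57 -0.79 -0.04] T [-0.058  0.013 -0.009] op 25.6 j [-0.33  0.43  1.66 -0.    1.05 -0.42]
s 27.8 lateral err (left +) 0.32 heading 95.1 F tangential,left -0.73 0.64
F from torque -0.07 -0.29 tan,left [-0.28  0.09]
linear [[-0.31, 0.03, -0.0]]
rotation [[-0.0, 0.0, 0.0]]
end [ 560.  -150.1  106.7]
t 21.75 P [ 559.33 -146.78  106.63] head 95.1 tilt 0.06 F [0.2  1.08 0.48] T [-0.004  0.044  0.083] op 25.3 j [-0.33  0.43  1.66 -0.    1.05 -0.42]
```

View pics/c15.png

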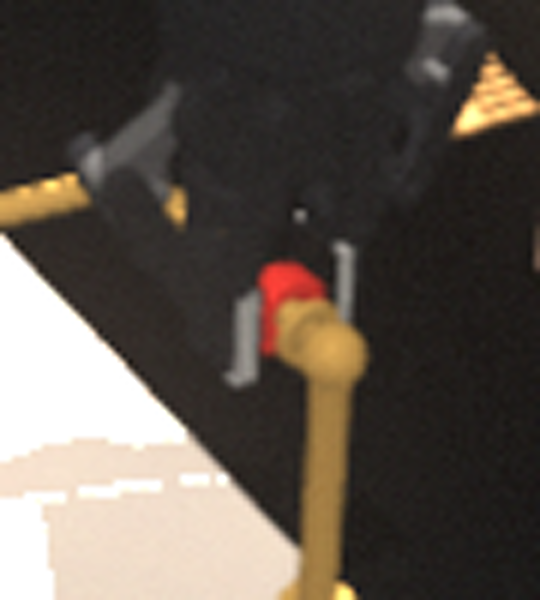

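>>> move_arm(
  linear=[
    [-0.15,0.02,0],
    [-0.15,0,0],
    [-0.1,0,0],
    [0,0,0],
    [0,0,0],
  ],
  rotation=[
    [0,0,0],
    [0,0,0],
    [0,0,0],
    [0,0,0],
    [0,0,0],
  ],
  claw=[2.3,2.3,2.3,2.3,2.3],
)

```text
time: 22.25
ee_pos: [560.0, -150.4, 106.7]
tcp_rot: [-2.119, -2.319, 0.001]
contact_force: [0.6, 0.0, 1.0]
opening: 25.7
```

```bash
for o in "-1.8 -0.6"; do python3 plan.py 3 1 $o ; done
```

```text
t 22.25 P [ 559.97 -150.41  106.71] head 95.1 tilt 0.05 F [0.62 0.02 1.01] T [-0.012  0.011  0.037] op 25.7 j [-0.33  0.43  1.66 -0.    1.05 -0.42]
s 24.5 lateral err (left +) 0.12 heading 95.1 F tangential,left -0.03 -0.62
F from torque -0.05 -0.06 tan,left [-0.05  0.06]
linear [[-0.29, 0.01, 0.0]]
rotation [[-0.0, 0.0, 0.1]]
end [ 560.3 -153.3  106.7]
```

>>> move_arm(
  linear=[
    [-0.1,0,0],
    [-0.1,0,0],
    [0,0,0],
    [0,0,0],
  ],
  rotation=[
    [0,0,0],
    [0,0,0],
    [0,0,0],
    [0,0,0],
  ],
  claw=[2.3,2.3,2.3,2.3],
)

```text
time: 22.65
ee_pos: [560.1, -151.8, 106.7]
tcp_rot: [-2.119, -2.318, 0.0]
contact_force: [0.2, 2.9, 0.8]
opening: 25.0
```

```bash
for o in "-1.8 -0.6"; do python3 plan.py 3 1 $o ; done
```

```text
t 22.65 P [ 560.07 -151.81  106.7 ] head 95.1 tilt 0.06 F [0.18 2.91 0.76] T [0.482 0.047 0.016] op 25.0 j [-0.34  0.43  1.66  0.    1.05 -0.43]
s 23.0 lateral err (left +) 0.14 heading 95.1 F tangential,left 2.88 -0.43
F from torque -0.24 2.41 tan,left [2.42 0.02]
linear [[-0.3, 0.01, -0.0]]
rotation [[-0.1, -0.0, 0.0]]
end [ 560.4 -154.8  106.7]
```

Run:
```python
from h import *
s=save('side','side16');st()
im=s['pixels'][240:310,300:370]; cv2.imwrite('pics/c16.png',cv2.resize(np.clip(im[:,:,::-1].astype(float)*1.5,0,255).astype(np.uint8),None,fx=8,fy=8,interpolation=cv2.INTER_CUBIC))
s=save('top','top16')
im=s['pixels'][220:310,280:410]; cv2.imwrite('pics/c16t.png',cv2.resize(im[:,:,::-1],None,fx=5,fy=5,interpolation=cv2.INTER_CUBIC))
```

```text
t 22.7 P [ 560.03 -151.81  106.68] head 95.1 tilt 0.07 F [-0.86  3.17  0.78] T [ 0.561 -0.024 -0.059] op 25.8 j [-0.34  0.43  1.66  0.    1.05 -0.43]
```

View pics/c16.png

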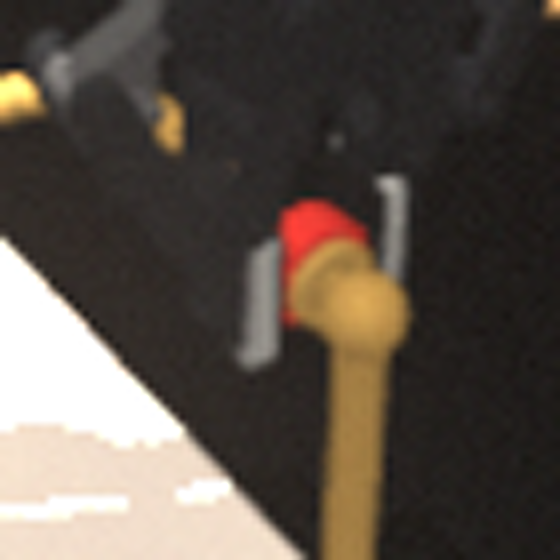

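View pics/c16t.png

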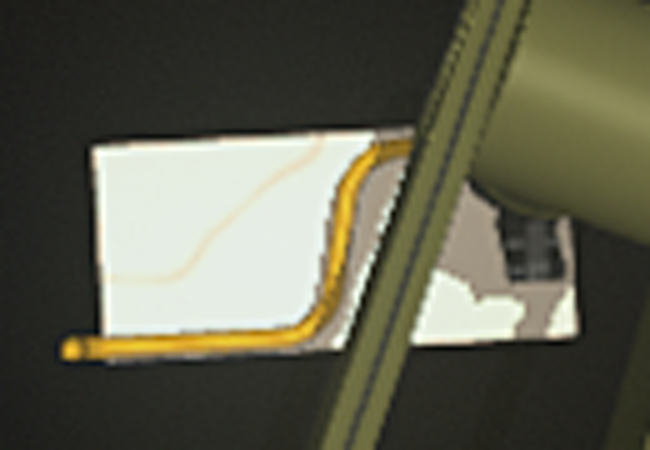

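>>> move_arm(
  linear=[
    [0,0,0.05],
    [0,0,0.05],
    [0,0,0],
    [0,0,0],
  ],
  rotation=[
    [0,0,0],
    [0,0,0],
    [0,0,0],
    [0,0,0],
  ],
  claw=[2.3,2.3,2.3,2.3],
)

```text
time: 23.15
ee_pos: [560.1, -151.9, 105.6]
tcp_rot: [-2.119, -2.318, 0.0]
contact_force: [1.2, 5.6, 2.0]
opening: 25.5
```

>>> move_arm(
  linear=[
    [0,0,0],
    [0,0,0],
    [0,0,0],
    [0,0,0],
    [0,0,0],
  ],
  rotation=[
    [0,0,0],
    [0,0,0],
    [0,0,0],
    [0,0,0],
    [0,0,0],
  ],
  claw=[2.6,2.8,3.1,3.5,4.0],
)

```text
time: 23.65
ee_pos: [560.2, -152.9, 105.6]
tcp_rot: [2.12, 2.319, -0.002]
contact_force: [0.4, 0.3, 0.2]
opening: 40.2
```

Run:
```python
from h import *
s=save('side','side17');st()
im=s['pixels'][240:310,300:370]; cv2.imwrite('pics/c17.png',cv2.resize(np.clip(im[:,:,::-1].astype(float)*1.5,0,255).astype(np.uint8),None,fx=8,fy=8,interpolation=cv2.INTER_CUBIC))
```

```text
t 23.7 P [ 560.16 -152.76  105.66] head 95.1 tilt 0.06 F [ 0.62 -0.39  0.01] T [ 0.042  0.042 -0.033] op 40.1 j [-0.34  0.43  1.66 -0.    1.05 -0.43]
```

View pics/c17.png

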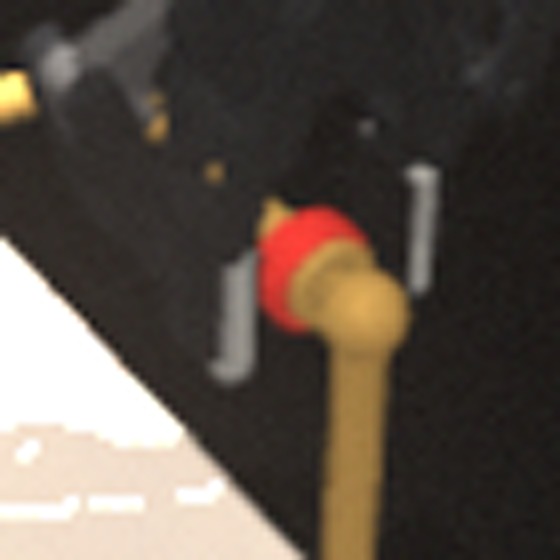

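>>> move_arm(
  linear=[
    [0,0,-0.5],
    [0,0,-1.5],
    [0,0,-2.5],
    [0,0,-3],
    [0,0,-3],
  ],
  rotation=[
    [0,0,0],
    [0,0,0],
    [0,0,0],
    [0,0,0],
    [0,0,0],
  ],
  claw=[4.2,4.2,4.2,4.2,4.2],
)

```text
time: 24.2
ee_pos: [559.9, -152.3, 211.8]
tcp_rot: [-2.119, -2.318, 0.002]
contact_force: [0.8, 0.4, -0.4]
opening: 42.1
```

>>> move_arm(
  linear=[
    [3.5,0,-1],
    [4,0,0],
    [4,0,0],
    [4,0,0],
    [4,0,0],
  ],
  rotation=[
    [0,0,0],
    [0,0,0],
    [0,0,0],
    [0,0,0],
    [0,0,0],
  ],
  claw=[4.2,4.2,4.2,4.2,4.2],
)

```text
time: 24.7
ee_pos: [542.5, 43.2, 221.2]
tcp_rot: [2.12, 2.318, -0.0]
contact_force: [0.2, -0.2, -0.6]
opening: 42.0
```

>>> move_arm(
  linear=[
    [4,0,0],
    [4,0,0],
    [0,0,0],
  ],
  rotation=[
    [0,0,0],
    [0,0,0],
    [0,0,0],
  ],
  claw=[4.2,4.2,4.2],
)

```text
time: 25.0
ee_pos: [534.9, 126.1, 221.1]
tcp_rot: [-2.113, -2.323, -0.002]
contact_force: [0.9, -0.4, 0.2]
opening: 42.0
```

Run:
```python
from h import *
st()
s=save('side','side18')
im=s['pixels'][230:310,290:370]; cv2.imwrite('pics/c18.png',cv2.resize(np.clip(im[:,:,::-1].astype(float)*1.5,0,255).astype(np.uint8),None,fx=7,fy=7,interpolation=cv2.INTER_CUBIC))
s=save('top','top18')
im=s['pixels'][220:310,280:410]; cv2.imwrite('pics/c18t.png',cv2.resize(im[:,:,::-1],None,fx=6,fy=6,interpolation=cv2.INTER_CUBIC))
```

```text
t 25.0 P [534.91 126.05 221.12] head 95.4 tilt 0.12 F [ 0.89 -0.39  0.23] T [-0.031  0.027  0.029] op 42.0 j [0.15 0.28 1.57 0.   1.29 0.06]
```

View pics/c18.png

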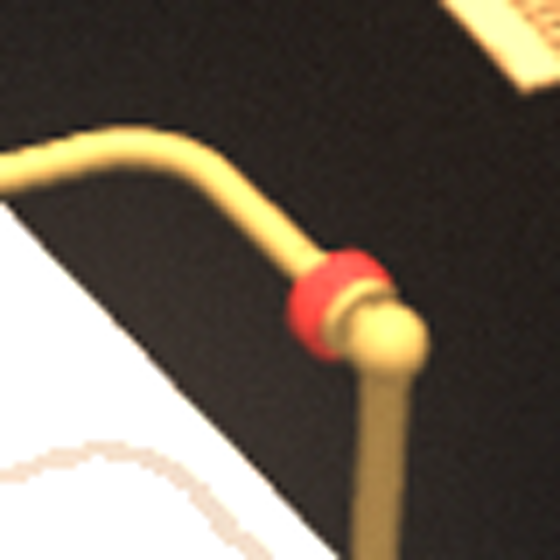

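View pics/c18t.png

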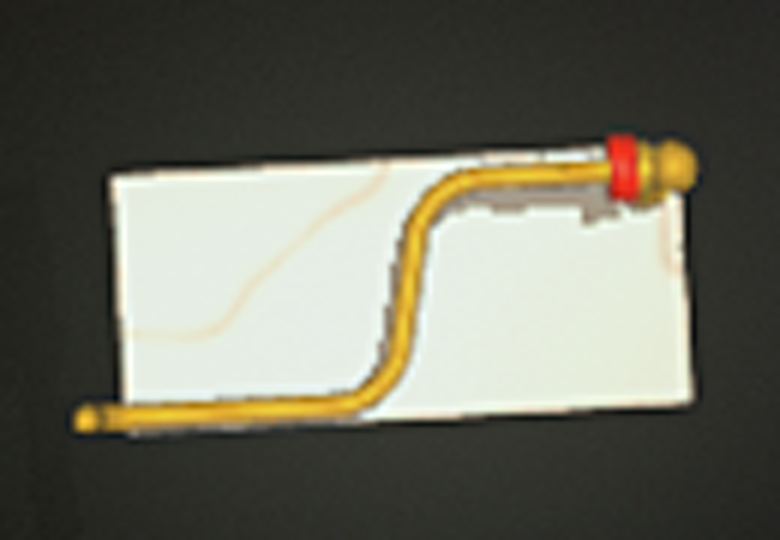

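Run:
```python
from h import *
for n,b in(('top18',(370,235,400,260)),('side18',(325,260,355,285))):
    s=pickle.load(open(n+'.pkl','rb')); hsv=cv2.cvtColor(s['pixels'],cv2.COLOR_RGB2HSV)
    m=((hsv[...,0]<7)|(hsv[...,0]>172))&(hsv[...,1]>150)&(hsv[...,2]>80)
    v,u=np.nonzero(m);k=(u>b[0])&(u<b[2])&(v>b[1])&(v<b[3]); uv=np.c_[u,v][k].mean(0)
    ball=[280+674/6-.4,220+165/6-.4] if n[0]=='t' else [290+386/7-.4,230+337/7-.4]
    A=back(s,[uv],123)[0];B=back(s,[ball],125)[0]; h=np.radians(95.1)
    print(n,k.sum(),uv,A,B,'along',(A-B)[:2]@[np.cos(h),np.sin(h)], 'lat',(A-B)[:2]@[-np.sin(h),np.cos(h)])
# shift of stand between images, by slab+wire crops (ECC / phase corr)
for a,b_,(x0,x1,y0,y1) in (('top0','top18',(285,372,235,300)),('side0','side18',(225,330,270,355)),('side0','side18',(335,362,290,340)),('top0','top18',(340,372,240,300))):
    A,B=[cv2.cvtColor(pickle.load(open(f+'.pkl','rb'))['pixels'],cv2.COLOR_RGB2GRAY)[y0:y1,x0:x1].astype(np.float32) for f in(a,b_)]
    W=np.eye(2,3,dtype=np.float32); cc,W=cv2.findTransformECC(A,B,W,cv2.MOTION_EUCLIDEAN); c=np.array([(x1-x0)/2,(y1-y0)/2,1]); print(a,cc,(W@c-c[:2]).round(3),'rot deg',np.degrees(np.arcsin(W[1,0])).round(3))
```

```text
top18 48 [383.35416667 247.16666667] [ 562.26650123 -153.51924099  123.        ] [ 562.86423962 -173.59409634  125.        ] along 20.048515853196413 lat -1.1891681684370514
side18 91 [336.24175824 271.6043956 ] [ 561.84088296 -150.19775954  123.        ] [ 565.48082535 -172.64798445  125.        ] along 22.684916058090277 lat 1.6298351356167329
top0 0.9974245323975129 [-0.001  0.043] rot deg -0.08
side0 0.9994811669935613 [-0.027  0.009] rot deg -0.033
side0 0.9916949845149021 [ 0.029 -0.153] rot deg -0.198
top0 0.9999876533034168 [-0.014  0.003] rot deg 0.023
```

Run:
```python
from h import *
a=pickle.load(open('top0.pkl','rb'))['pixels'];b=pickle.load(open('top18.pkl','rb'))['pixels']
for n,i in(('before',a),('after',b)):
  for r in (243,244,245,250,251): print(n,r,[tuple(int(x) for x in i[r,c]) for c in range(380,396)])
s=pickle.load(open('top18.pkl','rb'))
B=np.array([562.9,-173.6,125]); h=np.radians(95.1);d=np.array([np.cos(h),np.sin(h),0])
for k in(0,10,14,14.5,25.5): print(k,proj(s,[B+d*k+[0,0,8]]).round(2))
s=pickle.load(open('side18.pkl','rb')); im=s['pixels'][255:290,320:355]; cv2.imwrite('pics/c19.png',cv2.resize(im[:,:,::-1],None,fx=16,fy=16,interpolation=cv2.INTER_CUBIC))
```

```text
before 243 [(31, 35, 31), (31, 32, 28), (29, 31, 28), (28, 31, 27), (30, 33, 33), (47, 46, 39), (90, 74, 41), (93, 75, 44), (49, 50, 48), (45, 48, 50), (75, 64, 42), (106, 85, 43), (92, 76, 43), (63, 56, 41), (40, 43, 40), (40, 43, 41)]
before 244 [(133, 123, 109), (140, 132, 116), (150, 144, 128), (161, 155, 144), (153, 146, 128), (120, 105, 59), (140, 108, 43), (166, 131, 49), (116, 101, 58), (107, 91, 59), (142, 113, 46), (182, 142, 49), (168, 132, 47), (142, 111, 48), (98, 80, 43), (45, 47, 42)]
before 245 [(217, 209, 186), (217, 205, 183), (217, 210, 187), (233, 225, 206), (229, 214, 176), (167, 147, 72), (140, 107, 41), (202, 159, 51), (168, 140, 51), (155, 124, 45), (184, 143, 50), (202, 156, 52), (205, 159, 53), (199, 154, 50), (174, 135, 50), (102, 83, 44)]
before 250 [(163, 137, 93), (163, 137, 94), (161, 132, 82), (142, 111, 42), (141, 113, 45), (118, 96, 46), (137, 108, 46), (193, 150, 51), (151, 119, 50), (127, 102, 46), (158, 123, 46), (180, 138, 47), (186, 142, 47), (183, 141, 48), (174, 140, 48), (121, 105, 46)]
before 251 [(163, 156, 144), (165, 158, 147), (149, 139,
[... 900 characters left out ...]
57, 53), (203, 157, 49), (199, 154, 51), (172, 134, 50), (103, 82, 44)]
after 250 [(157, 136, 87), (157, 100, 53), (211, 39, 28), (241, 53, 31), (237, 51, 30), (237, 42, 29), (223, 105, 39), (184, 154, 53), (149, 120, 49), (126, 101, 46), (160, 124, 47), (179, 137, 47), (184, 141, 46), (183, 142, 48), (174, 140, 48), (120, 105, 46)]
after 251 [(148, 142, 130), (136, 71, 65), (197, 42, 27), (233, 47, 28), (233, 49, 31), (231, 45, 31), (198, 91, 40), (153, 132, 49), (137, 111, 47), (123, 98, 45), (148, 120, 41), (169, 142, 64), (148, 123, 75), (135, 103, 42), (113, 88, 42), (34, 37, 41)]
0 [[392.3  246.96]]
10 [[388.05 247.23]]
14 [[386.35 247.34]]
14.5 [[386.14 247.36]]
25.5 [[381.47 247.65]]
```

View pics/c19.png

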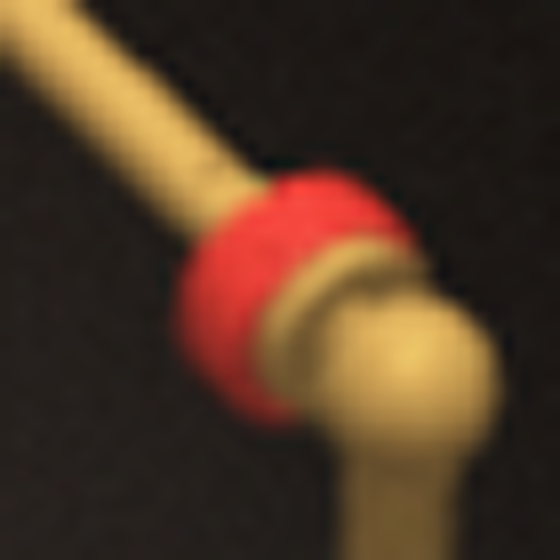

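The ring sits flush on the washer with no gap and the stand hasn't moved, so I'm handing in.

```bash
python3 -c "
from h import *
print(order.sign_off()); st()"
```

```text
the job is handed in; nothing more can be done
None
the job is handed in; nothing more can be done
```

The ring is home against the stop washer and released. It stayed on the wire throughout, and I handed the job in at about 25 s with the arm clear of everything.

**How it went:** I located the wire in both camera views, gripped the ring at 20 N and slid it along, easing off whenever I felt contact. The wire turned in about 1.5 mm sooner than my fit at the kink by the inner bend. It pushed back with about 3 N there, so I shifted and turned the ring until it was free. Before the washer I centred the ring by gentle sideways probing, then pressed it on lightly.

**Last checks:**
- **Ring position:** the top view puts its centre 20.0 mm from the post, with no visible gap to the washer in either view. The side view gave 22.7 mm, but the washer and ball hide part of the ring there, so I trusted the top view and the felt contact.
- **Stand:** three of the four before/after image comparisons agree within about 0.05 pixel. A small patch round the post in the side view differed by 0.15 pixel.
- **Forces:** pressing on the washer read about 3 N. One reading just before release was 5.6 N, above the 5 N that could shift the stand, but the pictures taken afterwards show no movement.
- **Other objects:** the gripper stayed clear of them. I did not compare their before and after positions separately.

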